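Set the labelling jig's stiff stop and stand the bottle against it

ROBOT

A 6-joint arm with a two-finger parallel gripper is mounted at the origin on a cart in front of the work surface, level with it; the furniture and walls round the work are solid. World frame = base frame: x ahead of the robot, y to its left, z up, the work surface at z = 0. Lengths are in m, angles in degrees, forces in N, time in s.
With the tool pointing down it reaches from about 0.4 to 0.825 m from the base axis. Payload 7 kg.
Tool frame: the origin (TCP) lies at the very end of the fingers, on their centre line; the grasp point (between the pads) lies 19 mm behind it (ctrl.tcp_to_grasp is the distance from the TCP to the grasp point, in m); z points along the fingers, x is the direction in which the jaws open and shut, and the axes are right-handed (so a half turn about z gives the same grasp; the last joint's range is limited). The gripper opens to 88 mm and grips with 3 to 60 N. Pads are 19 mm wide; open, the fingers measure 130 mm over their backs; the gripper's body (78 mm by 193 mm) begins 47 mm behind the grasp point.
Start: joints at [83.6, 20.546, 0.682, 0, -70.136, -16.507], TCP at [0.263, 0.622, 0.227] pointing down, gripper open.
Joint ranges: [-176.03, 176.03], [-82.01, 121.73], [-58.28, 71.71], [-173.87, 95.51], [-174.79, -0.11], [-173.66, 173.66]. Speed limits (degrees/s): [136.94, 136.94, 172.46, 180, 180, 180].

INTERFACE

Orientations are given as [roll, pitch, yaw] about the fixed x, y, z axes, in that order (R = Rz(yaw) Ry(pitch) Rx(roll)).
In Python, from plant import sensors, vision, ticket, ctrl gives the robot as it stands. The module is installed in compiled form; this text tells all that it offers.
- The arm moves only by the tool drive_tool, never from a script. Its argument "moves" is a list of rows, each a list of 6 numbers: the shift along the tool's x, y, z in units of 0.15 m (1.0 is 0.15 m), then the turn, a rotation vector about the tool's x, y, z in units of 60 degrees (1.0 is 60 degrees). In form: [[dx, dy, dz, rx, ry, rz], ...]. A call has 1 to 8 rows; each row is the pose to reach, as a shift and turn from the pose measured when the call began, along the tool's axes at that moment; what a row does not reach only later rows make up. A row lasts 1/10 s, in which the tool goes at most 50 mm and 8.59 degrees, less where a joint would pass 70% of its speed; a pose out of reach is approached as far as the arm can. A call with a number of a shift or a turn outside -1 to 1 is refused whole. A call with a gripper value outside its range is refused whole. "fingers" is the opening, from -1 (shut) to 1 (fully open), set as the call begins (left out, the last holds). The fingers move at their own pace and stop on an object; the grip force is fixed at half the most. Time passes only in rows, so rows that repeat a pose let the fingers close. It gives the time, the measured TCP pose, the force and the opening at its end, in the units of the state.
- sensors.get_obs(): the state, without advancing time (a new reading comes with each control period).
- vision.snapshot(name): name is "scene" or "top" or "wrist"; returns a dict with "pixels" (420x560x3 uint8, red, green, blue), "fx", "fy", "cx", "cy" (pixels), "R" (3x3) and "t" (3): a world point X has camera coordinates R X + t. Camera axes: x right, y down, z forward; pixel columns grow to the right and rows downward; lengths in m; the calibration is good to about 2 mm. A picture is of the moment at which its call begins. There is no depth.
- ticket.close_job(): hands the job in, once; it reports no verdict.
The state is a dict: "clock": time; "joint_pos": joint angles; "qvel": joint speeds; "tau": joint torques, N m; "tool_pos": TCP position; "orientation": TCP orientation; "force": force on the tool from outside, world axes, zero at the start; "moment": the same for the moment, N m; "opening": finger opening in m.
Only numpy, scipy, OpenCV 4.12 (cv2) and the standard library are available. Lean on these libraries where they do the work, as an engineer would, in place of code of your own. Each camera call takes 0.05 s, during which the arm holds its last target.

TASK

Set up the labelling jig for the larger bottle: nudge the jig's stiff sliding stop to the left until its pointer lines up with the pointer of the index clip, without running past it. Then stand the larger bottle upright in the jig's channel, on the left of the stop and just touching it, without shifting the stop off its mark. Leave the smaller bottle, the steel cup and the loose lid where they are.

Things in the scene. Friction and masses are not known exactly. Their poses are not given: they have to be found in the camera images.
- jig: The labelling jig, a fixed low grey base plate 104 (x) x 320 (y) x 10 mm with rails along its y. Origin: centre of its underside, on the table. +y is the way the stop is to be nudged (about the robot's left), +x away from the robot, z up. At jig x 42 to 50 mm stands an aluminium scale rail, 40 mm high, that carries the index clip.
- channel (a point): Middle of the bottle's channel, on its bed, 10 mm above the table, at jig x = -17 mm, y = 0. The channel runs the jig's whole length along y, open at both ends, 54 mm wide (27 mm to each side), between a front lip (top 18 mm above the table) and the guide rail. Axes as the jig's.
- guide_rail (a point): Middle of the steel guide rail behind the channel, on its top, 23 mm above the table: jig x 10 to 26 mm, jig's whole length. At jig y = +/-152 mm it has an end clamp, x 6 to 30 mm, 27 mm high. Axes as the jig's.
- stop (a joint): Travel of the sliding stop along jig +y, in m, 0 to 0.20; its face lies at jig y = -0.100 + value. It is stiff: it moves only while pushed with about 8 N or more (more when pushed fast) and stays where it is left. It starts short of the mark, so that it has to go in +y.
- stop_pointer (a point): Tip of the dark triangular pointer on top of the sliding stop, 50 mm above the table, 25 mm behind (-y of) the stop's face, at jig x = +30 mm, pointing to the index clip. It sits on the aluminium carriage block that rides the guide rail: jig x 8 to 40 mm, 50 mm long in y back from the face, top 46 mm above the table. Axes as the jig's.
- stop_face (a point): Middle of the stop's +y face (bottle side), 35 mm above the table, on the channel's middle line: the face of an aluminium blade across the channel, jig x -43 to +11 mm, 12 mm thick in y, from 12 to 50 mm above the table. Axes as the jig's.
- blade_back (a point): Middle of the blade's -y side, 12 mm behind the face, 35 mm above the table: push here towards +y. Behind it the channel is free; the carriage block lies beside it at jig x 8 mm and up. Axes as the jig's.
- mark_pointer (a point): Tip of the triangular pointer of the index clip, a dark block 15 x 23 x 20 mm fixed on the scale rail, top 52 mm above the table. It points to the stop; this is the mark. The pointers line up when their tips have the same y in the jig's frame (they pass 2 mm apart in x). Axes as the jig's.
- bottle_mid (a point): The larger bottle (round, amber with black cap, 42 mm across, 85 mm high, 0.1 kg, loose, standing on the table); the point is on its axis half-way up, 42.5 mm above its base. z along its axis. Grasp it across the body.
- small_bottle_mid (a point): The smaller bottle, 30 mm across, 62 mm high, to be left alone; the point is on its axis half-way up. The two bottles may change places.
- steel_cup: Steel cup, 72 mm across, 82 mm high, to be left alone. Origin: centre of its underside.
- tub_lid_up: Loose pink tub lid, 98 mm across, 16 mm high, lying open side up, to be left alone. Origin: centre of its underside.
Not all that is in view belongs to the job. Leave any turquoise look-alike of the part that bears bottle_mid alone.

How it is judged:
By the outcome, as a careful person would: the job done as asked, in the order asked, and still so for the second after the job is handed in, with the robot touching nothing.
It also fails if it takes over 72 s, if anything falls off the work surface, if the arm or the gripper's body presses on something with over 40 N, if the wrist force passes 120 N, or if a joint passes its speed limit or range.

## Working session

There is one attempt and no reset: what is moved stays moved. The work goes in short steps, Python scripts to look and compute and a tool call to move; the robot and the scene stay as the last step left them, time stands still between calls to the robot, and variables do not carry over. Pictures are saved under pics/ and viewed, and the job is handed in when it is done.

Besides the shell and the picture viewer there is one more tool, called after "Request:" by a JSON object that holds its "name" and its "arguments", one argument or row to a line. drive_tool: Moves the arm, as the interface text tells. Shifts and turns lie within -1 to 1; 1 stands for 0.15 m of shift or 60 degrees of turn. Its arguments: {"type":"object","properties":{"moves":{"type":"array"},"fingers":{"type":"number"}},"required":["moves"]}

```bash
mkdir -p pics; cat > h.py <<'E'
import numpy as np, cv2, pickle
from plant import sensors, vision, ticket, ctrl
def snap(n,name):
    s=vision.snapshot(n); pickle.dump(s,open(f'pics/{name}.pkl','wb'))
    cv2.imwrite(f'pics/{name}.png',np.ascontiguousarray(s['pixels'][:,:,::-1])); return s
def load(name): return pickle.load(open(f'pics/{name}.pkl','rb'))
def crop(name,x0,y0,x1,y1,k,out):
    s=load(name); im=np.ascontiguousarray(s['pixels'][y0:y1,x0:x1,::-1])
    im=cv2.resize(im,None,fx=k,fy=k,interpolation=cv2.INTER_CUBIC)
    for u in range((x0+9)//10*10,x1,10):
        cv2.putText(im,str(u),(int((u-x0)*k),8),0,.3,(0,0,255)) if u%20==0 else 0
        cv2.line(im,(int((u-x0+.5)*k),10),(int((u-x0+.5)*k),14),(0,0,255),1)
    for v in range((y0+9)//10*10,y1,10):
        cv2.putText(im,str(v),(0,int((v-y0)*k)+4),0,.3,(0,0,255)) if v%20==0 else 0
        cv2.line(im,(20,int((v-y0+.5)*k)),(26,int((v-y0+.5)*k)),(0,0,255),1)
    cv2.imwrite(f'pics/{out}.png',im)
def ray(s,u,v,z):
    R=np.array(s['R']);t=np.array(s['t']); c=-R.T@t
    d=R.T@np.array([(u-s['cx'])/s['fx'],(v-s['cy'])/s['fy'],1]); return c+d*(z-c[2])/d[2]
def proj(s,X):
    p=np.array(s['R'])@np.array(X)+np.array(s['t']); return s['fx']*p[0]/p[2]+s['cx'],s['fy']*p[1]/p[2]+s['cy']
E
python3 - <<'E'
from h import *
for n in ['scene','top','wrist']:
    s=snap(n,n+'0'); print(n,s['fx'],s['cx'],s['cy'],-np.array(s['R']).T@s['t'])
o=sensors.get_obs();print(o,ctrl.tcp_to_grasp)
E
```

```text
scene 424.0904941504553 276.07895426171643 208.38572936401212 [ 0.04255267 -0.76787061  0.52549761]
top 407.2688726034845 283.35698607478304 211.81311499345827 [0.4086817  0.00758781 1.02169606]
wrist 330.03256778385804 281.816990677155 207.84028121165267 [0.33612871 0.59138861 0.3836603 ]
{'clock': 0.15, 'joint_pos': array([ 8.36021527e+01,  2.05811590e+01,  6.46789149e-01, -1.39766803e-02,
       -7.01352902e+01, -1.65096659e+01]), 'qvel': array([ 0.04331329, -0.14295569,  0.13576645,  0.14113607, -0.09349024,
        0.01171184]), 'tau': array([-4.25726794e-04, -5.83274066e+01,  2.93291688e+01,  7.00118244e+00,
        8.80475010e-03, -1.11319928e-04]), 'tool_pos': array([0.26259659, 0.62143871, 0.22585687]), 'orientation': array([-1.79992802e+02, -7.05225581e-02, -1.12912275e+02]), 'force': array([ 0.35287681,  0.00503878, -0.57197949]), 'moment': array([0.04553335, 0.00643708, 0.03012158]), 'opening': 0.08766579895387881} 0.0188
```

```bash
python3 -c "
import cv2,numpy as np
"
```

```text
(no output)
```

View pics/scene0.png

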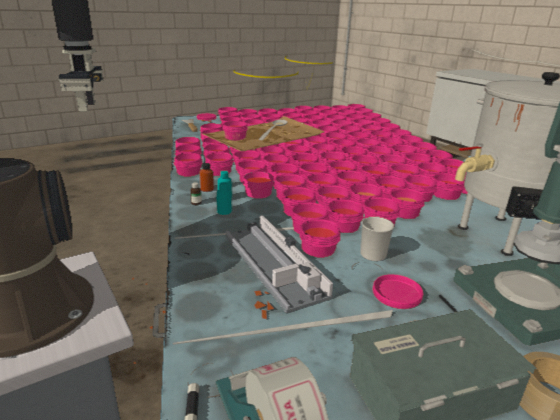

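View pics/top0.png

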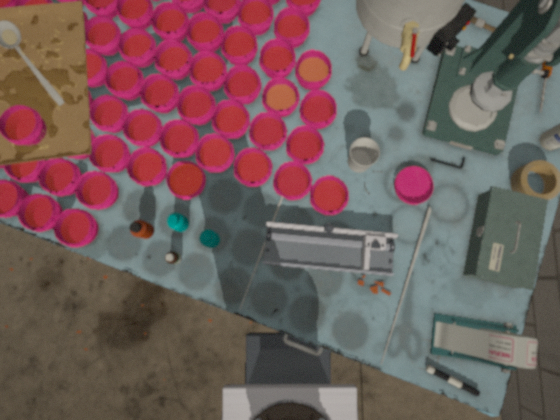

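View pics/wrist0.png

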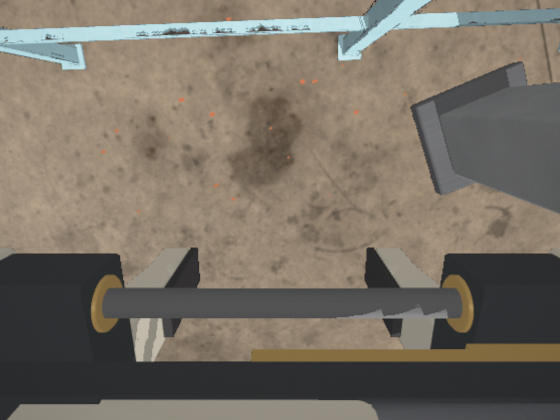

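```bash
python3 - <<'E'
from h import *
crop('top0',255,210,405,285,5,'c1')
crop('top0',120,200,230,275,7,'c2')
crop('scene0',180,155,240,220,10,'c3')
crop('scene0',225,210,350,310,6,'c4')
E
```

```text
(no output)
```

View pics/c1.png

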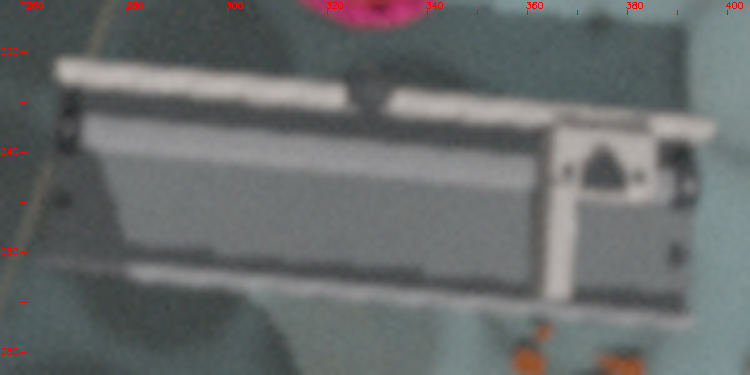

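View pics/c2.png

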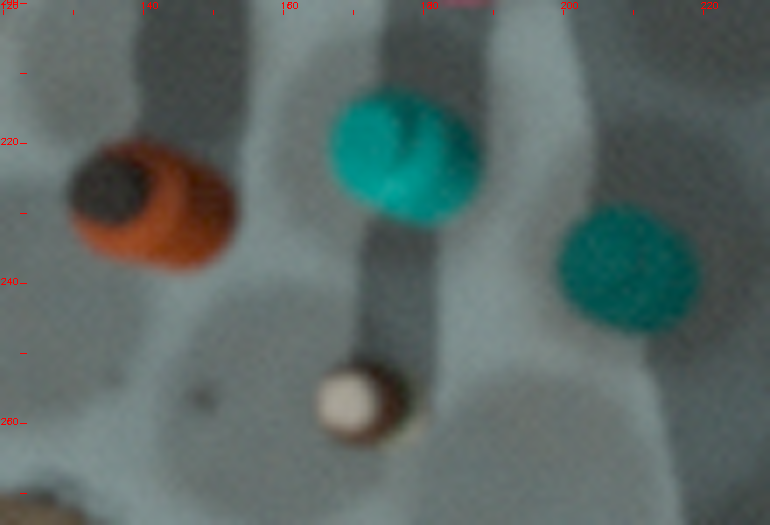

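View pics/c3.png

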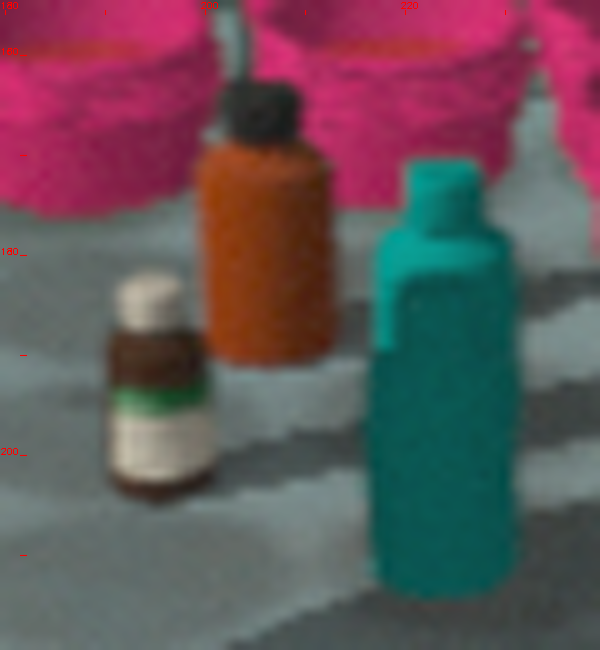

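View pics/c4.png

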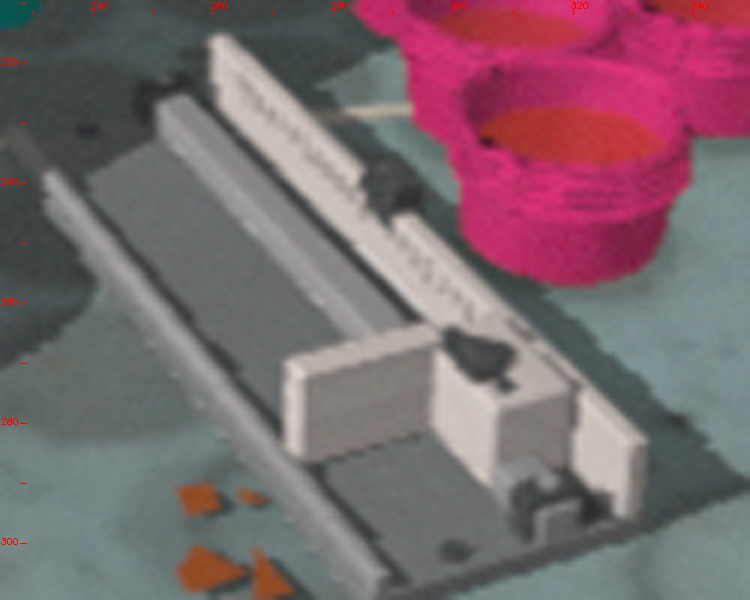

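```bash
python3 - <<'E'
from h import *
from scipy.optimize import least_squares
t=load('top0');s=load('scene0')
def c1(x,y):return 255+x/5-.5,210+y/5-.5
def c4(x,y):return 225+x/6-.5,210+y/6-.5
P=[(t,(.050,.16,.04),c1(58,58)),(t,(.042,.16,.04),c1(58,84)),(t,(.05,-.16,.04),c1(716,118)),(t,(.042,-.16,.04),c1(714,140)),
(t,(-.052,-.16,.018),c1(691,324)),
(s,(.042,.16,.04),c4(212,38)),(s,(.042,-.16,.04),c4(626,440)),(s,(.05,-.16,.04),c4(646,436)),(s,(-.052,-.16,.018),c4(375,577))]
def W(q,X):
    c,n=np.cos(q[2]),np.sin(q[2]);return np.array([q[0]+c*X[0]-n*X[1],q[1]+n*X[0]+c*X[1],X[2]])
f=lambda q:np.concatenate([np.subtract(proj(i,W(q,X)),p) for i,X,p in P])
r=least_squares(f,[.35,-.1,0],loss='soft_l1');q=r.x;print(q,np.degrees(q[2]));print(f(q).reshape(-1,2).round(1))
np.save('jig.npy',q)
def J(p): 
    c,n=np.cos(q[2]),np.sin(q[2]);d=p[:2]-q[:2];return np.array([c*d[0]+n*d[1],-n*d[0]+c*d[1]])
p=ray(t,*c1(602,147),.05);print('stop ptr',p,J(p))
p=ray(t,*c1(370,110),.052);print('clip',p,J(p))
p=ray(s,*c4(443,335),.05);print('stop ptr scene?',J(p))
p=ray(t,*c1(560,298),.05);print('blade front',J(p))
def c2(x,y):return 120+x/7-.5,200+y/7-.5
def c3(x,y):return 180+x/10-.5,155+y/10-.5
print('cap top',ray(t,*c2(112,188),.085)); print('cap scene',ray(s,*c3(262,92),.085)); print('base scene front', ray(s,*c3(268,365),0))
print('small',ray(t,*c2(347,401),.062)); print('turq', ray(t,*c2(628,268),.02),ray(t,*c2(370,140),.1))
print('lid',ray(t,413,185,.01),'cup',ray(t,365,150,.082),'bucket',ray(t,329,194,.05),ray(t,292,181,.05))
E
```

```text
[ 0.47704492 -0.09973682 -0.09423976] -5.399540447691636
[[-0.5  0. ]
 [-0.8 -1.9]
 [-0.3 -0.5]
 [-0.1 -1.6]
 [ 0.3  0.9]
 [-1.1 -0. ]
 [ 0.3  1.3]
 [ 0.5  0.9]
 [-1.   0.9]]
stop ptr [ 0.4959966  -0.20666105  0.05      ] [ 0.02892919 -0.10466641]
clip [ 0.51422853 -0.09612335  0.052     ] [0.03667859 0.00709643]
stop ptr scene? [ 0.01233414 -0.09113302]
blade front [-0.04418341 -0.08874468]
cap top [0.52543903 0.35461101 0.085     ]
cap scene [0.52597116 0.35702244 0.085     ]
base scene front [0.51996826 0.34837494 0.        ]
small [0.45584274 0.28047133 0.062     ]
turq [0.50397927 0.19500421 0.02      ] [0.53883214 0.26538961 0.1       ]
lid [ 0.6360042  -0.31766577  0.01      ] cup [ 0.70622457 -0.18467697  0.082     ] bucket [ 0.6060378  -0.09966925  0.05      ] [ 0.63905077 -0.01001688  0.05      ]
```

```bash
python3 - <<'E'
from h import *
t=load('top0');s=load('scene0')
for z in(0,.05,.1,.12): print('dark disk at z',z,ray(t,209,238,z)[:2],proj(s,ray(t,209,238,z)))
print('turq base scene',ray(s,222,213,0)); 
b=ray(s,222,213.5,0)
for z in(.08,.1,.12,.14): print(z,proj(s,[b[0],b[1]+.02,z]), proj(t,[b[0],b[1]+.02,z]))
for n,p in dict(b1=(186,180),b2=(147,167),b3=(97,188),b4=(75,227)).items(): print(n,ray(t,*p,.06))
E
```

```text
dark disk at z 0 [0.50534468 0.19927365] (np.float64(223.64811914560562), np.float64(210.6456047378513))
dark disk at z 0.05 [0.50061417 0.18989288] (np.float64(223.1328656393118), np.float64(195.85140223062777))
dark disk at z 0.1 [0.49588365 0.18051211] (np.float64(222.5890113606062), np.float64(180.23600081111277))
dark disk at z 0.12 [0.49399145 0.17675981] (np.float64(222.36292201888418), np.float64(173.74441663884892))
turq base scene [0.49485593 0.1882564  0.        ]
0.08 (np.float64(217.89783705278248), np.float64(184.2106633395002)) (np.float64(199.81447851731633), np.float64(239.8996704139941))
0.1 (np.float64(217.65785716306178), np.float64(177.33225975128462)) (np.float64(197.98533024222246), np.float64(239.11875348428393))
0.12 (np.float64(217.4141847082933), np.float64(170.34801832514063)) (np.float64(196.07630345752287), np.float64(238.30373408113266))
0.14 (np.float64(217.16673380158693), np.float64(163.25547733523916)) (np.float64(194.0820489478175), np.float64(237.4523284679382))
b1 [0.64094425 0.24704287 0.06      ]
b2 [0.67410109 0.34325669 0.06      ]
b3 [0.62259624 0.46196042 0.06      ]
b4 [0.52793043 0.50822592 0.06      ]
```

```bash
cat >> h.py <<'E'
from scipy.spatial.transform import Rotation as Ro
Q=np.load('jig.npy')
def W(X,q=None):
    q=Q if q is None else q
    c,n=np.cos(q[2]),np.sin(q[2]);return np.array([q[0]+c*X[0]-n*X[1],q[1]+n*X[0]+c*X[1],X[2]])
def J(p,q=None):
    q=Q if q is None else q
    c,n=np.cos(q[2]),np.sin(q[2]);d=np.array(p[:2])-q[:2];return np.array([c*d[0]+n*d[1],-n*d[0]+c*d[1]])
def go(target,yaw):
    o=sensors.get_obs(); R=Ro.from_euler('xyz',o['orientation'],degrees=True)
    d=R.inv().apply(np.array(target)-o['tool_pos'])/.15
    T=Ro.from_euler('xyz',[180,0,yaw],degrees=True)
    r=np.degrees((R.inv()*T).as_rotvec())/60
    print('clk',o['clock'],'pos',o['tool_pos'].round(4),'ori',o['orientation'].round(1),'j',o['joint_pos'].round(1),'F',o['force'].round(1),'op',round(o['opening'],4))
    print('move',d.round(3),r.round(3))
E
python3 - <<'E'
from h import *
go([.42,.40,.227],-95.4); go([.45,.22,.2],-95.4)
E
```

```text
clk 0.15 pos [0.2626 0.6214 0.2259] ori [-1.800e+02 -1.000e-01 -1.129e+02] j [ 83.6  20.6   0.6  -0.  -70.1 -16.5] F [ 0.4  0.  -0.6] op 0.0877
move [ 0.951 -1.541 -0.006] [ 0.    -0.001 -0.292]
clk 0.15 pos [0.2626 0.6214 0.2259] ori [-1.800e+02 -1.000e-01 -1.129e+02] j [ 83.6  20.6   0.6  -0.  -70.1 -16.5] F [ 0.4  0.  -0.6] op 0.0877
move [ 1.978 -2.193  0.175] [ 0.    -0.001 -0.292]
```

Request:
{"name": "drive_tool", "arguments": {
  "moves": [
    [0.62, -1, 0, 0, 0, -0.29],
    [0.62, -1, 0, 0, 0, -0.29],
    [0.62, -1, 0, 0, 0, -0.29],
    [0.62, -1, 0, 0, 0, -0.29],
    [0.62, -1, 0, 0, 0, -0.29]
  ]
}}

```text
clock: 0.65
tool_pos: [0.3662, 0.4744, 0.2263]
orientation: [180.0, -0.1, -95.7]
force: [0.2, 0.1, 0.3]
opening: 0.0877
```

```bash
python3 - <<'E'
from h import *
go([.42,.38,.227],-95.4)
E
```

```text
clk 0.65 pos [0.3662 0.4744 0.2263] ori [ 1.80e+02 -1.00e-01 -9.57e+01] j [ 71.   13.5  -9.2   0.  -67.3  13.3] F [0.2 0.1 0.3] op 0.0877
move [ 0.59  -0.42  -0.004] [ 0.    -0.001 -0.005]
```

Request:
{"name": "drive_tool", "arguments": {
  "moves": [
    [0.6, -0.4, 0, 0, 0, 0],
    [0.6, -0.4, 0, 0, 0, 0],
    [0.6, -0.4, 0, 0, 0, 0],
    [0.6, -0.4, 0, 0, 0, 0]
  ],
  "fingers": -1
}}

```text
clock: 1.05
tool_pos: [0.4175, 0.3777, 0.2266]
orientation: [180.0, -0.1, -95.8]
force: [-0.1, 1.2, 0.7]
opening: 0.0613
```

```bash
python3 - <<'E'
from h import *
s=snap('wrist','w1')
go([.45,.23,.2],-95.4)
print(proj(s,[.526,.357,.085]),proj(s,[.456,.28,.062]),proj(s,[.526,.357,.0]))
E
```

```text
clk 1.1 pos [0.4172 0.3788 0.2265] ori [ 1.80e+02 -1.00e-01 -9.58e+01] j [ 62.1  10.1 -13.6   0.  -66.3  22.1] F [0.8 0.4 0.3] op 0.0572
move [ 0.965 -0.317  0.178] [ 0.    -0.001 -0.006]
(np.float64(293.2953700002096), np.float64(70.27378912702517)) (np.float64(378.673048448497), np.float64(142.08986007938142)) (np.float64(290.5219590390398), np.float64(78.79850731669922))
```

View pics/w1.png

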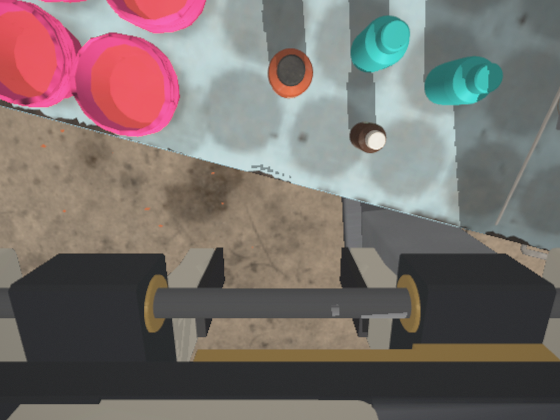

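Request:
{"name": "drive_tool", "arguments": {
  "moves": [
    [1, -0.3, 0.1, 0, 0, 0],
    [1, -0.3, 0.1, 0, 0, 0],
    [1, -0.3, 0.1, 0, 0, 0],
    [1, -0.3, 0.1, 0, 0, 0]
  ]
}}

```text
clock: 1.5
tool_pos: [0.4462, 0.2224, 0.2111]
orientation: [179.9, -0.1, -95.8]
force: [0.6, 0.9, 1.0]
opening: 0.0254
```

Request:
{"name": "drive_tool", "arguments": {
  "moves": [
    [1, 0, 0.1, 0, 0, 0],
    [1, 0, 0.1, 0, 0, 0],
    [1, 0, 0.1, 0, 0, 0],
    [1, 0, 0.1, 0, 0, 0]
  ]
}}

```text
clock: 1.9
tool_pos: [0.4295, 0.0706, 0.1958]
orientation: [179.8, -0.2, -96.0]
force: [-0.5, 0.3, 0.4]
opening: 0.0008
```

Request:
{"name": "drive_tool", "arguments": {
  "moves": [
    [1, 0, 0, 0, 0, 0],
    [1, 0, 0, 0, 0, 0],
    [1, 0, 0, 0, 0, 0],
    [1, 0, 0, 0, 0, 0]
  ]
}}

```text
clock: 2.3
tool_pos: [0.4135, -0.0814, 0.1962]
orientation: [179.8, -0.2, -96.2]
force: [0.2, 0.4, -0.4]
opening: 0.0004
```

```bash
python3 - <<'E'
from h import *
w=load('w1');print(ray(w,291,69,.085),ray(w,290.5,73,.05))
s=snap('wrist','w2')
go(W([-.017,-.128,.15]),-95.4)
E
```

```text
[0.52718484 0.3588298  0.085     ] [0.52729676 0.35827821 0.05      ]
clk 2.35 pos [ 0.4141 -0.0799  0.1963] ori [179.8  -0.2 -96.2] j [ 16.2  -2.7 -31.8   0.1 -61.1  67.6] F [-0.2  0.2 -0.5] op 0.0003
move [ 0.94 -0.33  0.31] [ 0.003 -0.003 -0.013]
```

View pics/w2.png

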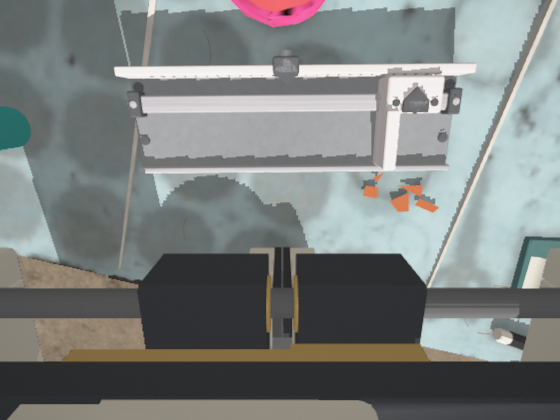

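```bash
python3 - <<'E'
from h import *
crop('w2',105,45,295,180,4,'c5'); crop('w2',270,45,480,180,3.8,'c6')
E
```

```text
(no output)
```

View pics/c5.png

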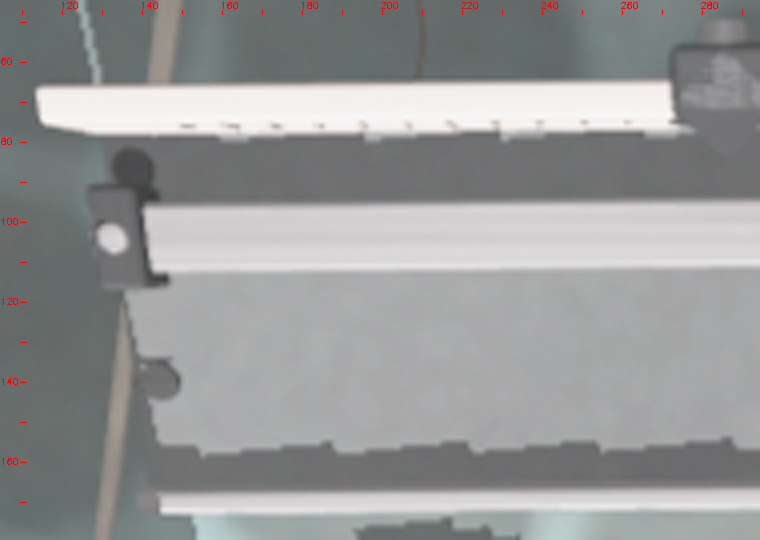

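View pics/c6.png

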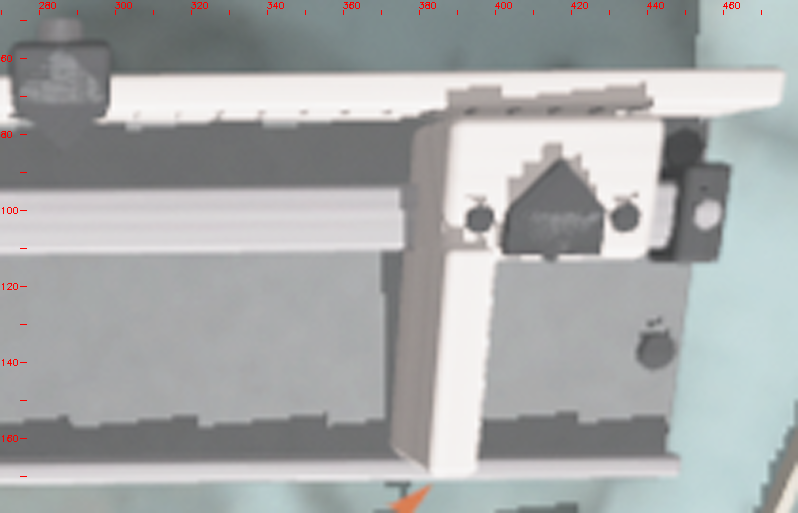

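```bash
python3 - <<'E'
from h import *
from scipy.optimize import least_squares
w=load('w2')
P=[((.05,.16,.04),(114,66.5)),((.05,-.16,.04),(475.5,63.2)),((-.052,-.16,.018),(448.4,169.8)),((-.052,.16,.018),(140,172.5))]
for X,p in P: print(np.subtract(proj(w,W(X)),p).round(1))
f=lambda q:np.concatenate([np.subtract(proj(w,W(X,q)),p) for X,p in P])
r=least_squares(f,Q,loss='soft_l1');q=r.x;print(Q,q);print(f(q).reshape(-1,2).round(1))
for qq in(Q,q):
  print('stop',J(ray(w,417.4,86.1,.05),qq),'mark',J(ray(w,286.9,84,.05),qq),'blade back edge top',J(ray(w,270+495/3.8-.5,45+250/3.8-.5,.05),qq),J(ray(w,270+477/3.8-.5,45+470/3.8-.5,.05),qq),'face',J(ray(w,270+430/3.8-.5,45+473/3.8-.5,.05),qq))
E
```

```text
[-2.2  1.2]
[ 0.5 -0.6]
[-0.2  2.7]
[-1.6  4.3]
[ 0.47704492 -0.09973682 -0.09423976] [ 0.47772589 -0.10084969 -0.09848559]
[[-1.1 -0.6]
 [ 1.9 -0.7]
 [ 0.6  2.6]
 [-1.   2.9]]
stop [ 0.03076375 -0.10663317] mark [0.03395732 0.00644645] blade back edge top [ 0.01083803 -0.09316439] [-0.04081294 -0.09346834] face [-0.04139244 -0.08200766]
stop [ 0.03042912 -0.10546107] mark [0.03314255 0.00763108] blade back edge top [ 0.0104464  -0.09207702] [-0.04120281 -0.09260026] face [-0.04183097 -0.08114215]
```

```bash
python3 - <<'E'
import numpy as np; np.save('jig.npy',[0.4775,-0.1004,-0.097])
from h import *
go(W([-.017,-.128,.08]),-95.5)
E
```

```text
clk 2.35 pos [ 0.4141 -0.0799  0.1963] ori [179.8  -0.2 -96.2] j [ 16.2  -2.7 -31.8   0.1 -61.1  67.6] F [-0.2  0.2 -0.5] op 0.0003
move [ 0.943 -0.333  0.777] [ 0.003 -0.003 -0.011]
```

Request:
{"name": "drive_tool", "arguments": {
  "moves": [
    [0.94, -0.33, 0, 0, 0, -0.01],
    [0.94, -0.33, 0, 0, 0, -0.01],
    [0.94, -0.33, 0, 0, 0, -0.01],
    [0.94, -0.33, 0, 0, 0, -0.01],
    [0.94, -0.33, 0.78, 0, 0, -0.01],
    [0.94, -0.33, 0.78, 0, 0, -0.01],
    [0.94, -0.33, 0.78, 0, 0, -0.01],
    [0.94, -0.33, 0.78, 0, 0, -0.01]
  ]
}}

```text
clock: 3.15
tool_pos: [0.4471, -0.2238, 0.0767]
orientation: [179.5, -0.1, -95.5]
force: [-0.2, 0.4, 0.7]
opening: 0.0002
```

```bash
python3 - <<'E'
from h import *
s=snap('wrist','w3')
go(W([-.017,-.128,.023]),-95.5); print(J(sensors.get_obs()['tool_pos']))
E
```

```text
clk 3.2 pos [ 0.4485 -0.2243  0.0787] ori [179.7  -0.2 -95.4] j [ -3.9  13.2 -31.9   0.2 -45.2  88.3] F [-0.   0.1  0.1] op 0.0005
move [ 0.011 -0.001  0.371] [ 0.005 -0.003  0.001]
[-0.01687681 -0.12610911]
```

View pics/w3.png

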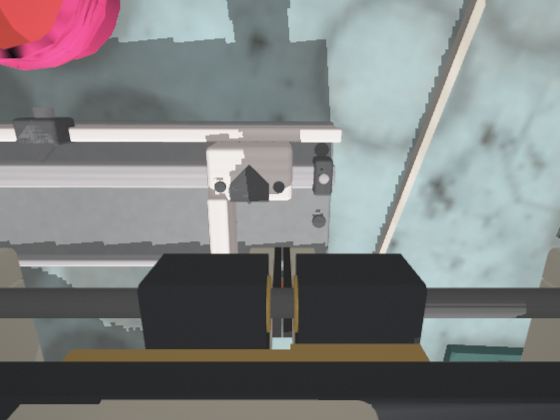

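Request:
{"name": "drive_tool", "arguments": {
  "moves": [
    [0.01, 0, 0.2, 0, 0, 0],
    [0.01, 0, 0.37, 0, 0, 0],
    [0.01, 0, 0.37, 0, 0, 0],
    [0.01, 0, 0.37, 0, 0, 0]
  ]
}}

```text
clock: 3.6
tool_pos: [0.4496, -0.2255, 0.0246]
orientation: [179.8, -0.2, -95.3]
force: [0.7, -1.1, 1.6]
opening: 0.0006
```

```bash
python3 - <<'E'
from h import *
s=snap('wrist','w4')
o=sensors.get_obs();print(J(o['tool_pos']),o['tool_pos'],o['force'],o['orientation'])
E
```

```text
[-0.01531341 -0.12735841] [ 0.44992418 -0.22567665  0.02507259] [ 0.15608282 -0.63136686  0.67584382] [179.84195788  -0.19298548 -95.35772766]
```

View pics/w4.png

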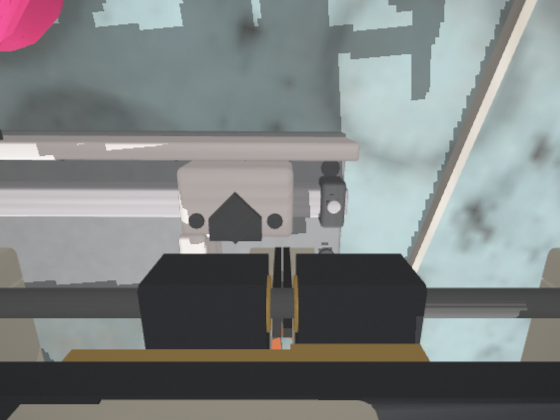

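Request:
{"name": "drive_tool", "arguments": {
  "moves": [
    [-0.04, 0, 0, 0, 0, 0],
    [-0.08, 0, 0, 0, 0, 0],
    [-0.11, 0, 0, 0, 0, 0],
    [-0.14, 0, 0, 0, 0, 0],
    [-0.18, 0, 0, 0, 0, 0],
    [-0.22, 0, 0, 0, 0, 0],
    [-0.26, 0, 0, 0, 0, 0],
    [-0.3, 0, 0, 0, 0, 0]
  ]
}}

```text
clock: 4.45
tool_pos: [0.455, -0.1816, 0.026]
orientation: [179.9, -0.3, -95.3]
force: [0.2, -11.1, 5.3]
opening: 0.0003
```

```bash
python3 - <<'E'
from h import *
s=snap('wrist','w5')
o=sensors.get_obs();print(J(o['tool_pos']),o['tool_pos'],o['force'],o['orientation'])
E
```

```text
[-0.01458628 -0.08233479] [ 0.45500833 -0.1809351   0.02596806] [ 0.8864008  -6.33065813  3.74904438] [179.94310458  -0.25890592 -95.30757441]
```

View pics/w5.png

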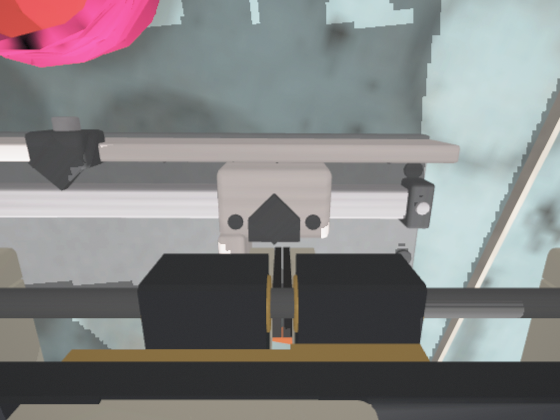

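```bash
python3 - <<'E'
from h import *
w=load('w5')
print(J(ray(w,274.5,194,.05)),J(ray(w,64,188,.05)))
E
```

```text
[ 0.03060511 -0.07919781] [0.03292254 0.00804827]
```

Request:
{"name": "drive_tool", "arguments": {
  "moves": [
    [-0.04, 0.01, 0, 0, 0, 0],
    [-0.08, 0.01, 0, 0, 0, 0],
    [-0.12, 0.01, 0, 0, 0, 0],
    [-0.16, 0.01, 0, 0, 0, 0],
    [-0.2, 0.01, 0, 0, 0, 0],
    [-0.24, 0.01, 0, 0, 0, 0],
    [-0.28, 0.01, 0, 0, 0, 0],
    [-0.32, 0.01, 0, 0, 0, 0]
  ]
}}

```text
clock: 5.3
tool_pos: [0.4593, -0.1335, 0.0266]
orientation: [-179.9, -0.3, -95.3]
force: [3.5, -10.6, 0.2]
opening: 0.0003
```

Request:
{"name": "drive_tool", "arguments": {
  "moves": [
    [-0.03, 0, 0, 0, 0, 0],
    [-0.06, 0, 0, 0, 0, 0],
    [-0.08, 0, 0, 0, 0, 0],
    [-0.1, 0, 0, 0, 0, 0],
    [-0.12, 0, 0, 0, 0, 0],
    [-0.13, 0, 0, 0, 0, 0],
    [-0.14, 0, 0, 0, 0, 0]
  ]
}}

```text
clock: 6.0
tool_pos: [0.4613, -0.1131, 0.0268]
orientation: [-179.9, -0.4, -95.3]
force: [2.3, -8.7, -2.8]
opening: 0.0006
```

```bash
python3 - <<'E'
from h import *
s=snap('wrist','w6')
o=sensors.get_obs();print(J(o['tool_pos']),o['tool_pos'],o['force'],o['orientation'])
crop('w6',150,100,320,250,4.5,'c7')
E
```

```text
[-0.0149372  -0.01408033] [ 0.46126937 -0.1129675   0.02677312] [ 1.32426155 -7.19743546 -1.83786608] [-179.90451155   -0.36704372  -95.25859794]
```

View pics/c7.png

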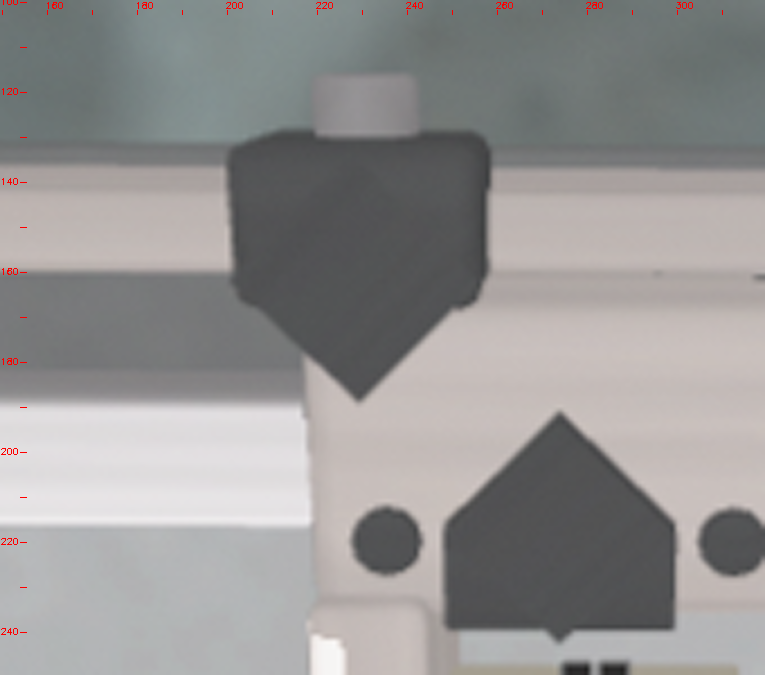

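```bash
python3 - <<'E'
from h import *
w=load('w6')
a,b=J(ray(w,273.9,190.8,.05)),J(ray(w,229.5,188.8,.05));print(a,b,b-a, J(sensors.get_obs()['tool_pos']))
E
```

```text
[ 0.03136098 -0.01006624] [0.03215657 0.00852557] [0.00079559 0.01859181] [-0.0149372  -0.01408033]
```

Request:
{"name": "drive_tool", "arguments": {
  "moves": [
    [-0.03, 0, 0, 0, 0, 0],
    [-0.05, 0, 0, 0, 0, 0],
    [-0.07, 0, 0, 0, 0, 0],
    [-0.085, 0, 0, 0, 0, 0],
    [-0.095, 0, 0, 0, 0, 0],
    [-0.105, 0, 0, 0, 0, 0],
    [-0.105, 0, 0, 0, 0, 0]
  ]
}}

```text
clock: 6.75
tool_pos: [0.4628, -0.0976, 0.0269]
orientation: [-179.9, -0.4, -95.2]
force: [1.5, -6.7, -2.3]
opening: 0.0002
```

```bash
python3 - <<'E'
from h import *
s=snap('wrist','w7')
o=sensors.get_obs();print(J(o['tool_pos']),o['tool_pos'],o['force'],o['orientation'])
crop('w7',210,120,330,250,5,'c8')
E
```

```text
[-0.01496587  0.00129853] [ 0.46273024 -0.09765816  0.02687982] [ 2.01884063 -7.78223738 -2.8797945 ] [-179.89425576   -0.41078157  -95.24359765]
```

View pics/c8.png

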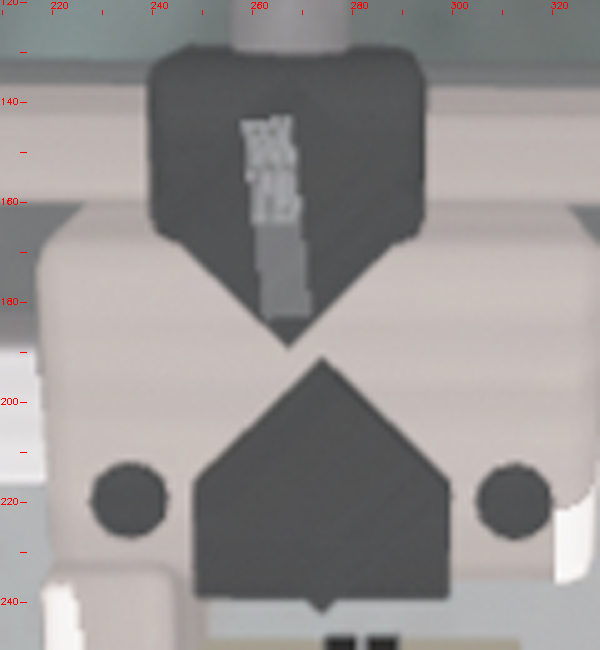

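Request:
{"name": "drive_tool", "arguments": {
  "moves": [
    [-0.005, 0, 0, 0, 0, 0],
    [-0.009, 0, 0, 0, 0, 0],
    [-0.012, 0, 0, 0, 0, 0],
    [-0.015, 0, 0, 0, 0, 0],
    [-0.015, 0, 0, 0, 0, 0]
  ]
}}

```text
clock: 7.3
tool_pos: [0.4629, -0.0959, 0.027]
orientation: [-179.9, -0.5, -95.2]
force: [2.3, -7.5, -3.9]
opening: 0.0003
```

```bash
python3 - <<'E'
from h import *
s=snap('wrist','w8')
o=sensors.get_obs();print(J(o['tool_pos']),o['tool_pos'],o['force'],o['orientation'])
crop('w8',240,160,310,250,8,'c9')
E
```

```text
[-0.01500917  0.00303001] [ 0.46285484 -0.09593062  0.02700876] [ 1.49675902 -8.18760903 -3.06002793] [-179.89596685   -0.46236056  -95.23214244]
```

View pics/c9.png

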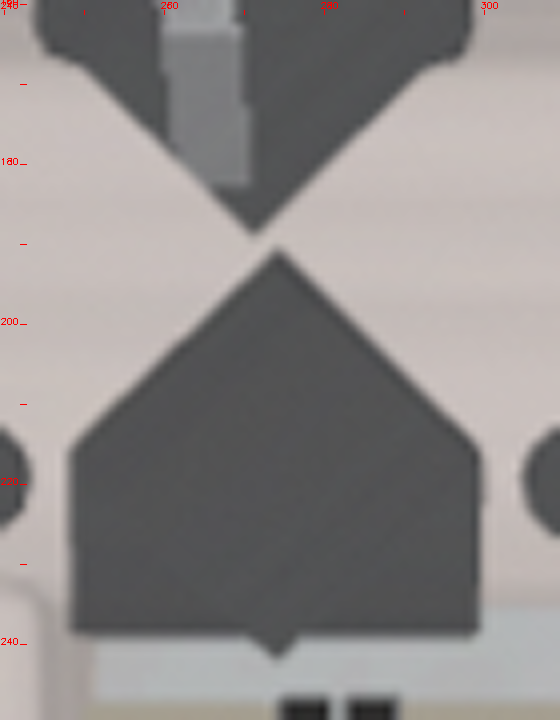

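Request:
{"name": "drive_tool", "arguments": {
  "moves": [
    [-0.004, 0, 0, 0, 0, 0],
    [-0.008, 0, 0, 0, 0, 0],
    [-0.01, 0, 0, 0, 0, 0],
    [-0.01, 0, 0, 0, 0, 0]
  ]
}}

```text
clock: 7.75
tool_pos: [0.4629, -0.095, 0.0271]
orientation: [-179.9, -0.5, -95.2]
force: [2.4, -7.9, -4.8]
opening: 0.0006
```

```bash
python3 - <<'E'
from h import *
s=snap('wrist','w9')
o=sensors.get_obs();print(J(o['tool_pos']),o['tool_pos'],o['force'],o['orientation'])
crop('w9',240,160,310,250,8,'c10')
E
```

```text
[-0.01506454  0.00400616] [ 0.46289426 -0.0949537   0.02713875] [ 1.96019881 -7.95191351 -3.15708804] [-179.89988977   -0.51284063  -95.22676609]
```

View pics/c10.png

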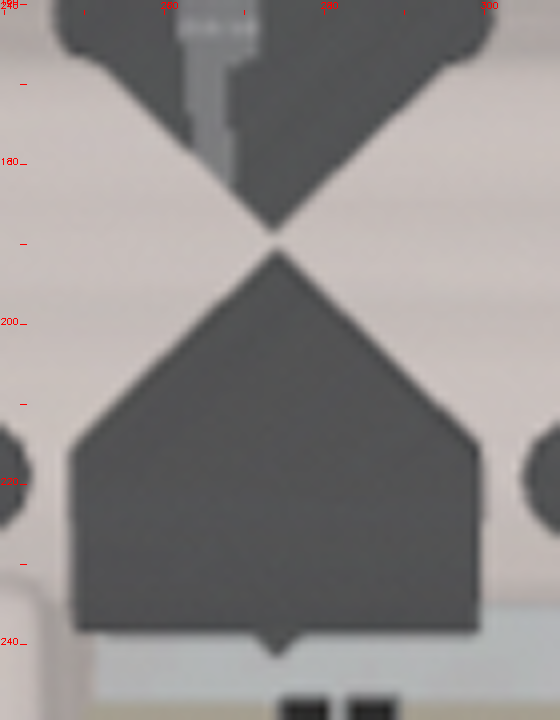

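Request:
{"name": "drive_tool", "arguments": {
  "moves": [
    [0.05, 0, 0, 0, 0, 0],
    [0.12, 0, 0, 0, 0, 0],
    [0.12, 0, 0, 0, 0, 0],
    [0.12, 0, -0.3, 0, 0, 0],
    [0.12, 0, -0.6, 0, 0, 0],
    [0.12, 0, -0.9, 0, 0, 0],
    [0.12, 0, -0.9, 0, 0, 0],
    [0.12, 0, -0.9, 0, 0, 0]
  ]
}}

```text
clock: 8.6
tool_pos: [0.4616, -0.1115, 0.1636]
orientation: [-179.7, -0.4, -95.3]
force: [-1.2, -1.1, -0.7]
opening: 0.0002
```

```bash
python3 - <<'E'
from h import *
s=snap('wrist','w10')
o=sensors.get_obs();print(J(o['tool_pos']),o['tool_pos'],o['force'],o['orientation'])
crop('w10',200,60,360,180,5,'c11')
go([.527,.3585,.16],174.4)
E
```

```text
[-0.01554676 -0.01279334] [ 0.46078732 -0.11162752  0.16237113] [-0.83034518 -0.33995923 -0.94620549] [-179.86697982   -0.47395564  -95.25768664]
clk 8.65 pos [ 0.4608 -0.1116  0.1624] ori [-179.9   -0.5  -95.3] j [ 10.7   4.5 -29.6   0.6 -55.9  73.7] F [-0.8 -0.3 -0.9] op 0.0006
move [-3.161 -0.152 -0.01 ] [-0.008 -0.004  1.506]
```

View pics/c11.png

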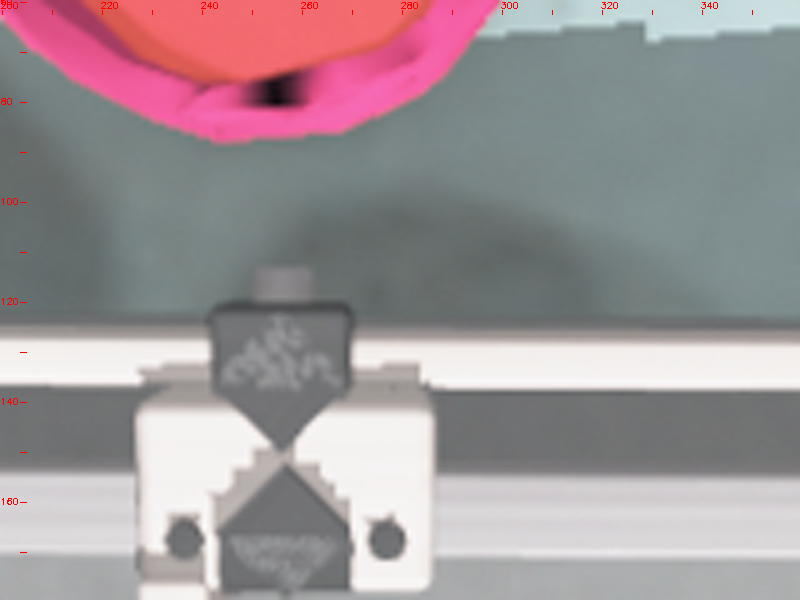

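```bash
python3 - <<'E'
from h import *
w=load('w9')
for z in(.05,.052): print('w9',J(ray(w,240+277.5/8-.5,160+247/8-.5,.05)),J(ray(w,240+275/8-.5,160+232/8-.5,z)))
w=load('w10')
for z in(.05,.052): print('w10',J(ray(w,200+286/5-.5,60+463/5-.5,.05)),J(ray(w,200+281.5/5-.5,60+450/5-.5,z)))
crop('w10',235,115,280,180,12,'c12')
E
```

```text
w9 [0.03130214 0.00810446] [0.03211155 0.00823509]
w9 [0.03130214 0.00810446] [0.03258716 0.00820819]
w10 [0.03089648 0.00760073] [0.03300134 0.00830051]
w10 [0.03089648 0.00760073] [0.03323049 0.00816276]
```

View pics/c12.png

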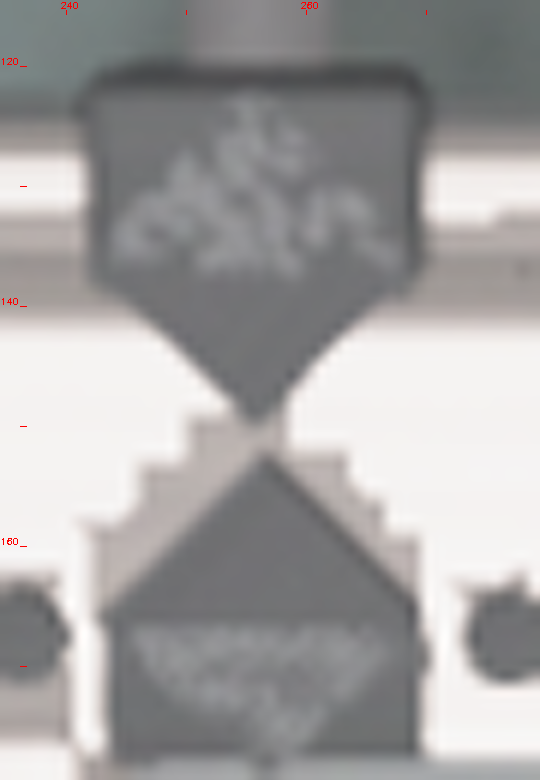

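Request:
{"name": "drive_tool", "arguments": {
  "moves": [
    [-0.3, 0, -0.3, 0, 0, 0.14],
    [-0.6, 0, -0.3, 0, 0, 0.28],
    [-0.9, 0, -0.3, 0, 0, 0.42],
    [-1, 0, -0.3, 0, 0, 0.56],
    [-1, 0, -0.3, 0, 0, 0.7],
    [-1, 0, -0.3, 0, 0, 0.75],
    [-1, 0, -0.3, 0, 0, 0.75]
  ],
  "fingers": 1
}}

```text
clock: 9.35
tool_pos: [0.4737, 0.0381, 0.2046]
orientation: [-179.6, -0.4, -140.3]
force: [-0.6, -0.7, -0.2]
opening: 0.0508
```

```bash
python3 - <<'E'
from h import *
go([.527,.3585,.2],174.4)
E
```

```text
clk 9.35 pos [0.4737 0.0381 0.2046] ori [-179.6   -0.4 -140.3] j [ 28.8   2.5 -25.7   0.5 -62.2  10.7] F [-0.6 -0.7 -0.2] op 0.0508
move [-1.638  1.416  0.009] [-0.009 -0.004  0.755]
```

Request:
{"name": "drive_tool", "arguments": {
  "moves": [
    [-0.3, 0.25, 0, -0.01, 0, 0.14],
    [-0.5, 0.45, 0, -0.01, 0, 0.28],
    [-0.8, 0.7, 0, -0.01, 0, 0.42],
    [-0.85, 0.75, 0, -0.01, 0, 0.56],
    [-0.85, 0.75, 0, -0.01, 0, 0.7],
    [-0.85, 0.75, 0, -0.01, 0, 0.755],
    [-0.85, 0.75, 0, -0.01, 0, 0.755]
  ]
}}

```text
clock: 10.05
tool_pos: [0.4995, 0.2059, 0.2016]
orientation: [-179.9, -0.3, 174.5]
force: [-0.1, 0.4, -0.9]
opening: 0.0877
```

```bash
python3 - <<'E'
from h import *
go([.527,.3585,.2],174.4)
s=snap('wrist','w11');print(proj(s,[.527,.3585,.085]),proj(s,[.527,.3585,.0]))
E
```

```text
clk 10.05 pos [0.4995 0.2059 0.2016] ori [-179.9   -0.3  174.5] j [ 43.1   9.2 -18.1  -0.2 -63.  -48.5] F [-0.1  0.4 -0.9] op 0.0877
move [-0.085  1.031  0.008] [-0.002 -0.006  0.002]
(np.float64(269.50745388552775), np.float64(351.45813187665715)) (np.float64(271.60759739718105), np.float64(303.4082937936773))
```

View pics/w11.png

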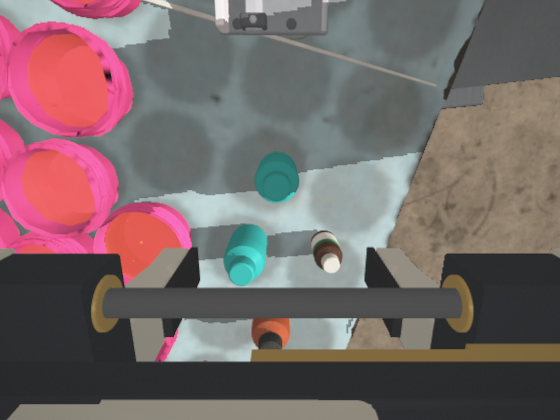

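Request:
{"name": "drive_tool", "arguments": {
  "moves": [
    [-0.08, 0.3, 0, 0, -0.005, 0],
    [-0.08, 0.6, 0, 0, -0.005, 0],
    [-0.085, 0.9, 0, 0, -0.005, 0],
    [-0.085, 1, 0, 0, -0.005, 0],
    [-0.085, 1, 0, 0, -0.005, 0]
  ]
}}

```text
clock: 10.6
tool_pos: [0.5263, 0.3552, 0.2002]
orientation: [-179.8, -0.1, 174.8]
force: [-1.4, -0.1, -1.0]
opening: 0.0875
```

```bash
python3 - <<'E'
from h import *
go([.527,.3585,.11],174.4)
s=snap('wrist','w12');print(proj(s,[.527,.3585,.085]))
snap('scene','s1'); crop('s1',150,110,270,220,6,'c13')
E
```

```text
clk 10.6 pos [0.5263 0.3552 0.2002] ori [-1.798e+02 -1.000e-01  1.748e+02] j [ 51.6  17.9  -6.7   0.  -65.6 -56.8] F [-1.4 -0.1 -1. ] op 0.0875
move [-0.004  0.024  0.601] [-0.003 -0.001  0.007]
(np.float64(282.5562864892689), np.float64(206.88009429748422))
```

View pics/c13.png

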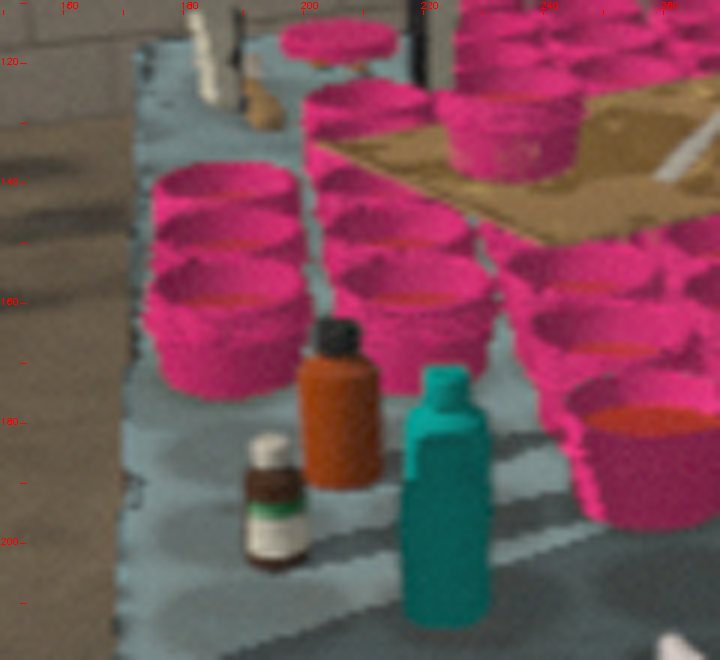

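View pics/w12.png

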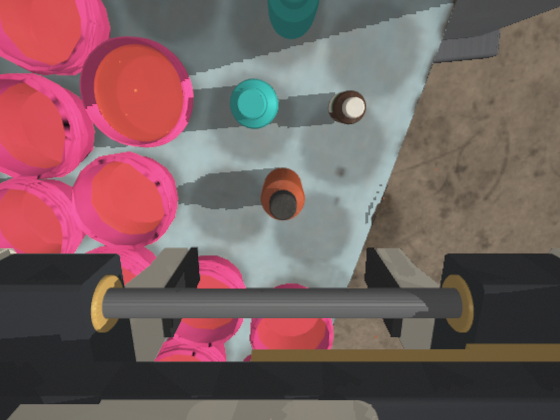

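```bash
python3 - <<'E'
from h import *
for n in('wrist0','w1','w10','w11','w12'):
    s=load(n); R=np.array(s['R']); print(n,(-R.T@s['t']).round(3),R[2].round(2),R[0].round(2))
o=sensors.get_obs();print(o['tool_pos'],o['orientation'])
s=load('s1');print(proj(s,[.526,.355,.2]),proj(s,[.534,.276,.36]))
E
```

```text
wrist0 [0.336 0.591 0.384] [-0.27  0.11 -0.96] [-0.39 -0.92  0.  ]
w1 [0.497 0.37  0.384] [-0.29  0.03 -0.96] [-0.1  -0.99  0.  ]
w10 [ 0.54  -0.117  0.322] [-0.28  0.02 -0.96] [-0.09 -1.    0.01]
w11 [0.494 0.128 0.36 ] [ 0.02  0.29 -0.96] [-1.   0.1  0. ]
w12 [0.52  0.278 0.358] [ 0.03  0.29 -0.96] [-1.    0.09  0.  ]
[0.52609871 0.35311073 0.20087667] [-1.79841344e+02 -7.97027351e-02  1.74685679e+02]
(np.float64(204.21690146903626), np.float64(126.2626292651357)) (np.float64(216.76126588233558), np.float64(72.33686419911174))
```

View pics/s1.png

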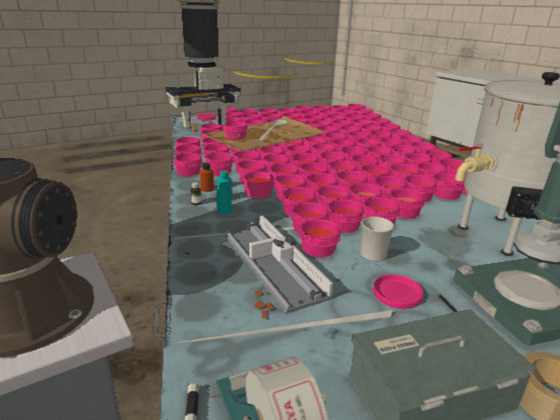

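```bash
python3 - <<'E'
from h import *
crop('w12',255,160,310,225,10,'c14')
s=load('w12');print(ray(s,283,205,.085))
go([.527,.358,.10],174.4)
E
```

```text
[0.52646745 0.35684981 0.085     ]
clk 10.7 pos [0.5261 0.3531 0.2009] ori [-1.798e+02 -1.000e-01  1.747e+02] j [ 51.5  17.8  -6.8   0.  -65.6 -56.8] F [ 0.2 -0.1 -0.7] op 0.0872
move [-0.004  0.035  0.672] [-0.003 -0.001  0.005]
```

View pics/c14.png

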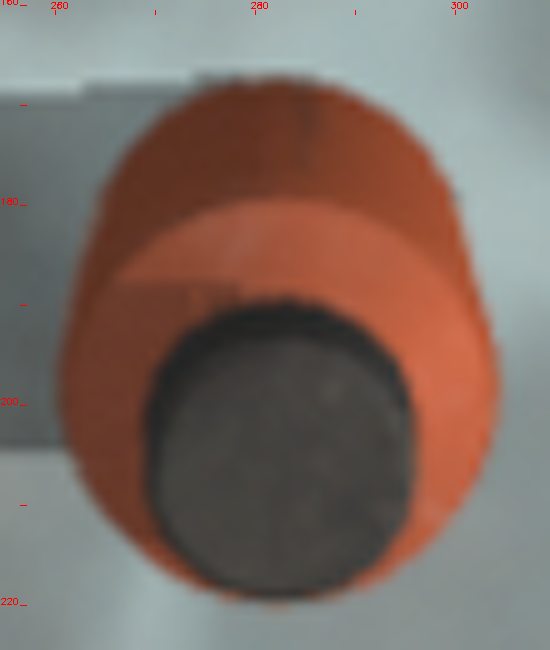

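Request:
{"name": "drive_tool", "arguments": {
  "moves": [
    [0, 0.03, 0, 0, 0, 0],
    [0, 0.03, 0.2, 0, 0, 0],
    [0, 0.03, 0.45, 0, 0, 0],
    [0, 0.03, 0.67, 0, 0, 0],
    [0, 0.03, 0.67, 0, 0, 0],
    [0, 0.03, 0.67, 0, 0, 0]
  ]
}}

```text
clock: 11.3
tool_pos: [0.5268, 0.3567, 0.1012]
orientation: [-179.8, -0.1, 174.7]
force: [0.2, 0.3, 1.5]
opening: 0.0877
```

```bash
python3 - <<'E'
from h import *
go([.527,.3577,.027],174.4)
s=snap('wrist','w13')
E
```

```text
clk 11.3 pos [0.5268 0.3567 0.1012] ori [-1.798e+02 -1.000e-01  1.747e+02] j [ 51.7  22.9 -13.4   0.1 -54.  -57. ] F [0.2 0.3 1.5] op 0.0877
move [-0.001  0.009  0.495] [-0.003 -0.001  0.005]
```

View pics/w13.png

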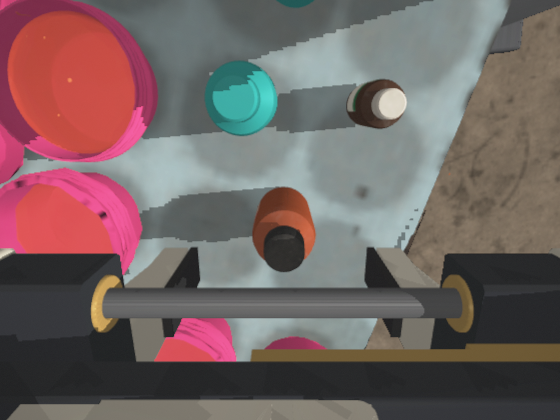

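```bash
python3 - <<'E'
from h import *
s=load('w13')
for z in (.0,.05,.08): print(ray(s,141,225,z),ray(s,236,355,z), ray(s,157,90,z))
E
```

```text
[0.64606934 0.36044382 0.        ] [0.58448322 0.49716506 0.        ] [0.61154181 0.25711357 0.        ]
[0.62190132 0.34479276 0.05      ] [0.57218681 0.45515903 0.05      ] [0.59402947 0.26138089 0.05      ]
[0.60740051 0.33540213 0.08      ] [0.56480896 0.42995541 0.08      ] [0.58352206 0.26394129 0.08      ]
```

Request:
{"name": "drive_tool", "arguments": {
  "moves": [
    [0, 0.009, 0, 0, 0, 0],
    [0, 0.009, 0.1, 0, 0, 0],
    [0, 0.009, 0.25, 0, 0, 0],
    [0, 0.009, 0.4, 0, 0, 0],
    [0, 0.009, 0.495, 0, 0, 0],
    [0, 0.009, 0.495, 0, 0, 0]
  ],
  "fingers": 0.6
}}

```text
clock: 11.95
tool_pos: [0.5272, 0.3583, 0.0273]
orientation: [-179.8, -0.0, 174.7]
force: [-0.1, -0.1, 0.3]
opening: 0.0703
```

Request:
{"name": "drive_tool", "arguments": {
  "moves": [
    [0, 0, 0, 0, 0, 0],
    [0, 0, 0, 0, 0, 0],
    [0, 0, 0, 0, 0, 0],
    [0, 0, 0, 0, 0, 0],
    [0, 0, 0, 0, 0, 0],
    [0, 0, 0, 0, 0, 0],
    [0, 0, 0, 0, 0, 0]
  ],
  "fingers": -1
}}

```text
clock: 12.65
tool_pos: [0.5273, 0.3586, 0.0279]
orientation: [-179.9, -0.0, 174.7]
force: [-2.4, -0.3, 6.6]
opening: 0.0408
```

```bash
python3 - <<'E'
from h import *
go([.527,.3577,.16],174.4)
s=snap('wrist','w14')
E
```

```text
clk 12.65 pos [0.5273 0.3586 0.0279] ori [-179.9   -0.   174.7] j [ 51.8  27.6 -17.1   0.1 -45.4 -57.1] F [-2.4 -0.3  6.6] op 0.0408
move [ 0.002 -0.008 -0.88 ] [-0.002 -0.     0.005]
```

View pics/w14.png

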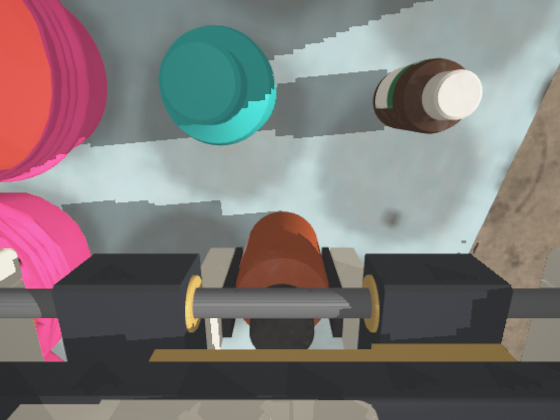

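Request:
{"name": "drive_tool", "arguments": {
  "moves": [
    [0, 0, -0.1, 0, 0, 0],
    [0, 0, -0.3, 0, 0, 0],
    [0, 0, -0.6, 0, 0, 0],
    [0, 0, -0.9, 0, 0, 0],
    [0, 0, -1, 0, 0, 0],
    [0, 0, -1, 0, 0, 0]
  ]
}}

```text
clock: 13.3
tool_pos: [0.5285, 0.36, 0.1813]
orientation: [179.9, 0.2, 174.7]
force: [0.0, -0.4, -1.9]
opening: 0.0408
```

```bash
python3 - <<'E'
from h import *
print('place target', W([-.017,.008+.025+.021+.012]))
go([*W([-.017,.15,.215])],174.4)
s=snap('wrist','w15')
E
```

```text
Traceback (most recent call last):
  File "h.py", line 26, in W
    c,n=np.cos(q[2]),np.sin(q[2]);return np.array([q[0]+c*X[0]-n*X[1],q[1]+n*X[0]+c*X[1],X[2]])
                                                                                         ~^^^
IndexError: list index out of range
```

```bash
python3 - <<'E'
from h import *
print('place target', W([-.017,.008+.025+.021+.012,.04]))
go([*W([-.017,.20,.215])],174.4)
s=snap('wrist','w15')
E
```

```text
place target [ 0.46697188 -0.03306384  0.04      ]
clk 13.3 pos [0.5285 0.36   0.1813] ori [179.9   0.2 174.7] j [ 51.8  18.9  -7.9   0.1 -63.  -57.1] F [ 0.  -0.4 -1.9] op 0.0408
move [ 0.162 -1.753 -0.229] [0.002 0.003 0.005]
```

View pics/w15.png

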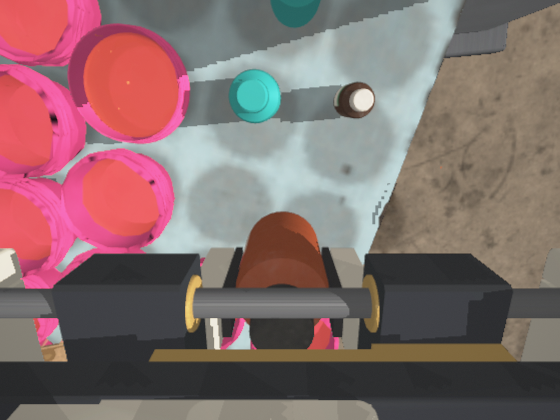

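Held firmly, lifted clear. Carry over.

Request:
{"name": "drive_tool", "arguments": {
  "moves": [
    [0, 0, -0.2, 0, 0, 0],
    [0.04, -0.3, -0.23, 0, 0, 0],
    [0.06, -0.6, -0.23, 0, 0, 0],
    [0.1, -0.9, -0.23, 0, 0, 0],
    [0.1, -1, -0.23, 0, 0, 0],
    [0.1, -1, -0.23, 0, 0, 0]
  ]
}}

```text
clock: 13.95
tool_pos: [0.4977, 0.2089, 0.2122]
orientation: [-179.9, -0.1, 174.6]
force: [0.1, 0.7, -0.9]
opening: 0.0407
```

Request:
{"name": "drive_tool", "arguments": {
  "moves": [
    [0.02, -0.3, 0, 0, 0, 0],
    [0.05, -0.6, 0, 0, 0, 0],
    [0.08, -0.9, 0, 0, 0, 0],
    [0.1, -1, 0, 0, 0, 0],
    [0.1, -1, 0, 0, 0, 0]
  ]
}}

```text
clock: 14.45
tool_pos: [0.4681, 0.0599, 0.2118]
orientation: [-179.9, -0.1, 174.5]
force: [0.4, -0.4, -0.8]
opening: 0.0406
```

```bash
python3 - <<'E'
from h import *
go([*W([-.017,.075,.12])],174.44)
s=snap('wrist','w16')
E
```

```text
clk 14.45 pos [0.4681 0.0599 0.2118] ori [-1.799e+02 -1.000e-01  1.745e+02] j [ 31.3   1.8 -25.2   0.  -63.2 -36.9] F [ 0.4 -0.4 -0.8] op 0.0406
move [-0.054 -0.556  0.613] [-0.002 -0.002  0.   ]
```

View pics/w16.png

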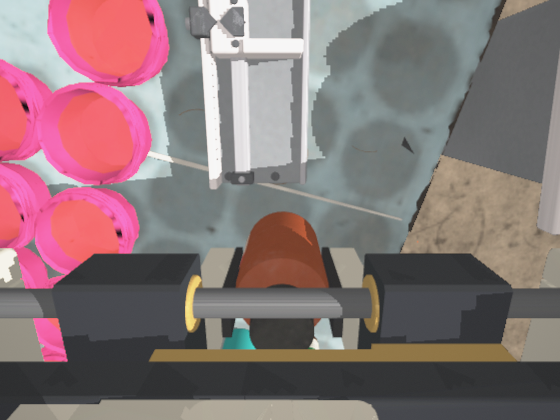

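Request:
{"name": "drive_tool", "arguments": {
  "moves": [
    [-0.05, -0.25, 0, 0, 0, 0],
    [-0.05, -0.5, 0, 0, 0, 0],
    [-0.054, -0.555, 0.2, 0, 0, 0],
    [-0.054, -0.555, 0.4, 0, 0, 0],
    [-0.054, -0.555, 0.6, 0, 0, 0],
    [-0.054, -0.555, 0.6, 0, 0, 0],
    [-0.054, -0.555, 0.6, 0, 0, 0]
  ]
}}

```text
clock: 15.2
tool_pos: [0.4694, -0.022, 0.122]
orientation: [-179.8, -0.2, 174.6]
force: [0.1, -0.5, -0.4]
opening: 0.0406
```

```bash
python3 - <<'E'
from h import *
go([*W([-.017,.075,.042])],174.44)
s=snap('wrist','w17'); print(J(sensors.get_obs()['tool_pos']))
snap('scene','s2'); crop('s2',190,170,350,310,5,'c15')
E
```

```text
clk 15.2 pos [ 0.4694 -0.022   0.122 ] ori [-179.8   -0.2  174.6] j [ 21.5   7.  -32.7   0.1 -50.5 -27. ] F [ 0.1 -0.5 -0.4] op 0.0406
move [ 0.007 -0.014  0.534] [-0.003 -0.003  0.002]
[-0.01510768  0.07743288]
```

View pics/w17.png

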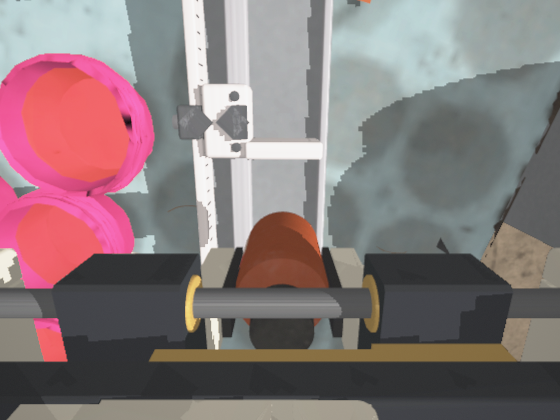

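View pics/c15.png

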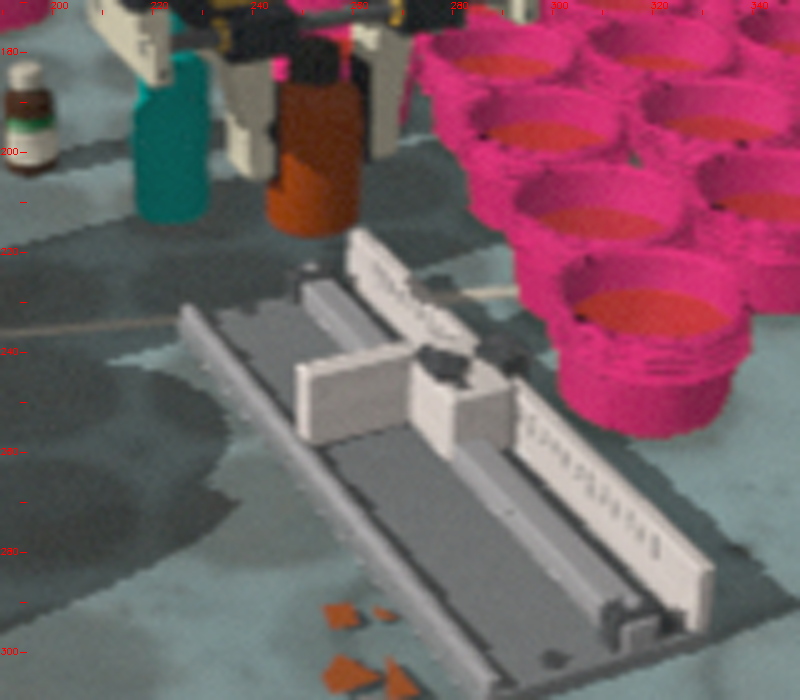

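Request:
{"name": "drive_tool", "arguments": {
  "moves": [
    [0.007, -0.01, 0.1, 0, 0, 0],
    [0.007, -0.01, 0.2, 0, 0, 0],
    [0.007, -0.01, 0.3, 0, 0, 0],
    [0.007, -0.01, 0.4, 0, 0, 0],
    [0.007, -0.01, 0.5, 0, 0, 0],
    [0.007, -0.01, 0.53, 0, 0, 0],
    [0.007, -0.01, 0.53, 0, 0, 0]
  ]
}}

```text
clock: 16.0
tool_pos: [0.4696, -0.023, 0.0444]
orientation: [-179.9, 0.1, 174.6]
force: [0.8, -0.3, -1.0]
opening: 0.041
```

```bash
python3 - <<'E'
from h import *
go([*W([-.017,.065,.0395])],174.44)
s=snap('wrist','w18'); print(J(sensors.get_obs()['tool_pos']))
snap('scene','s3'); crop('s3',190,170,350,310,5,'c16')
E
```

```text
clk 16.0 pos [ 0.4696 -0.023   0.0444] ori [-1.799e+02  1.000e-01  1.746e+02] j [ 21.3  13.3 -38.    0.1 -38.6 -26.9] F [ 0.8 -0.3 -1. ] op 0.041
move [ 0.011 -0.075  0.033] [-0.001  0.001  0.003]
[-0.01515341  0.0762699 ]
```

View pics/w18.png

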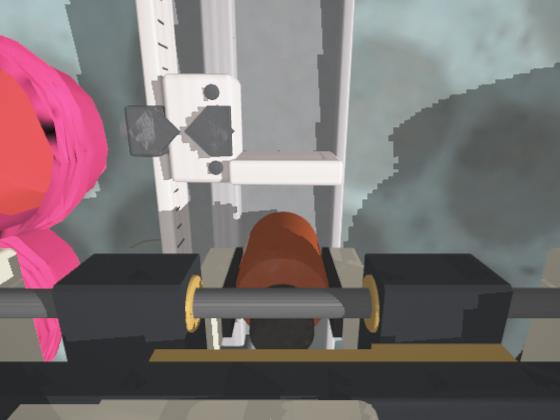

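View pics/c16.png

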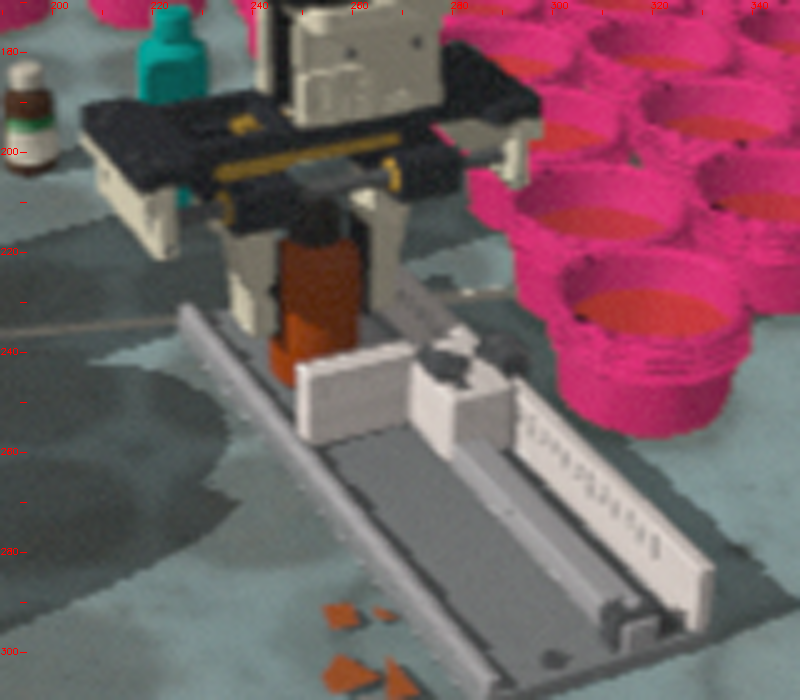

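Request:
{"name": "drive_tool", "arguments": {
  "moves": [
    [0.01, -0.03, 0.03, 0, 0, 0],
    [0.01, -0.06, 0.03, 0, 0, 0],
    [0.01, -0.08, 0.03, 0, 0, 0],
    [0.01, -0.1, 0.03, 0, 0, 0],
    [0.01, -0.1, 0.03, 0, 0, 0]
  ]
}}

```text
clock: 16.6
tool_pos: [0.467, -0.0382, 0.0405]
orientation: [-179.9, 0.1, 174.6]
force: [0.3, 0.1, -0.1]
opening: 0.041
```

```bash
python3 - <<'E'
from h import *
go([*W([-.017,.055,.0395])],174.44)
s=snap('wrist','w19'); print(J(sensors.get_obs()['tool_pos']))
crop('w19',110,80,380,270,2.9,'c17')
E
```

```text
clk 16.6 pos [ 0.467  -0.0382  0.0405] ori [-1.799e+02  1.000e-01  1.746e+02] j [ 19.6  13.5 -38.5   0.2 -37.9 -25.1] F [ 0.3  0.1 -0.1] op 0.041
move [ 0.004 -0.039  0.007] [-0.001  0.002  0.002]
[-0.01639997  0.06106483]
```

View pics/c17.png

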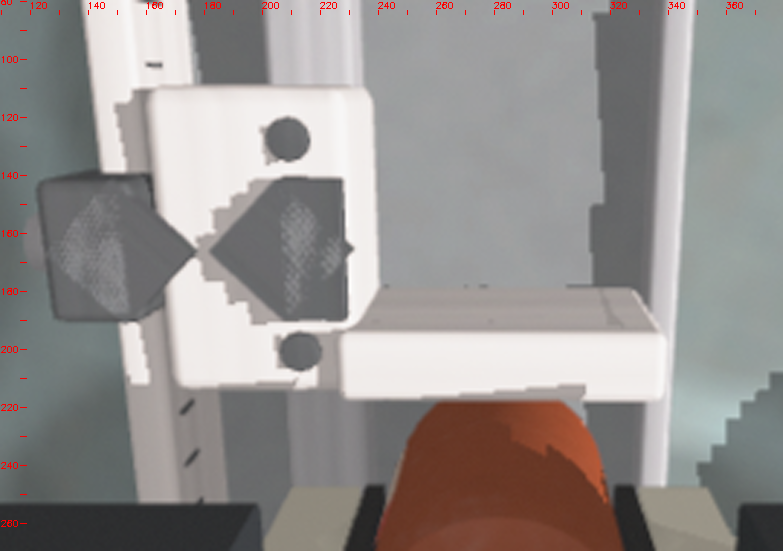

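Request:
{"name": "drive_tool", "arguments": {
  "moves": [
    [0.003, -0.006, 0.004, 0, 0, 0],
    [0.003, -0.012, 0.004, 0, 0, 0],
    [0.003, -0.018, 0.004, 0, 0, 0],
    [0.003, -0.022, 0.004, 0, 0, 0],
    [0.003, -0.022, 0.004, 0, 0, 0]
  ]
}}

```text
clock: 17.15
tool_pos: [0.4663, -0.0413, 0.0399]
orientation: [-179.9, 0.1, 174.6]
force: [-0.2, -0.1, -1.0]
opening: 0.0408
```

Request:
{"name": "drive_tool", "arguments": {
  "moves": [
    [0, -0.004, 0, 0, 0, 0],
    [0, -0.008, 0, 0, 0, 0],
    [0, -0.008, 0, 0, 0, 0]
  ]
}}

```text
clock: 17.45
tool_pos: [0.4661, -0.0426, 0.0399]
orientation: [-179.9, 0.1, 174.6]
force: [-0.4, 0.8, -1.0]
opening: 0.0406
```

```bash
python3 - <<'E'
from h import *
go([*W([-.017,.055,.0395])],174.44)
s=snap('wrist','w20'); print(J(sensors.get_obs()['tool_pos']))
crop('w20',110,80,380,270,2.9,'c18')
E
```

```text
clk 17.45 pos [ 0.4661 -0.0426  0.0399] ori [-1.799e+02  1.000e-01  1.746e+02] j [ 19.1  13.6 -38.6   0.2 -37.8 -24.6] F [-0.4  0.8 -1. ] op 0.0406
move [ 0.001 -0.009  0.003] [-0.001  0.002  0.002]
[-0.01687921  0.05644902]
```

View pics/c18.png

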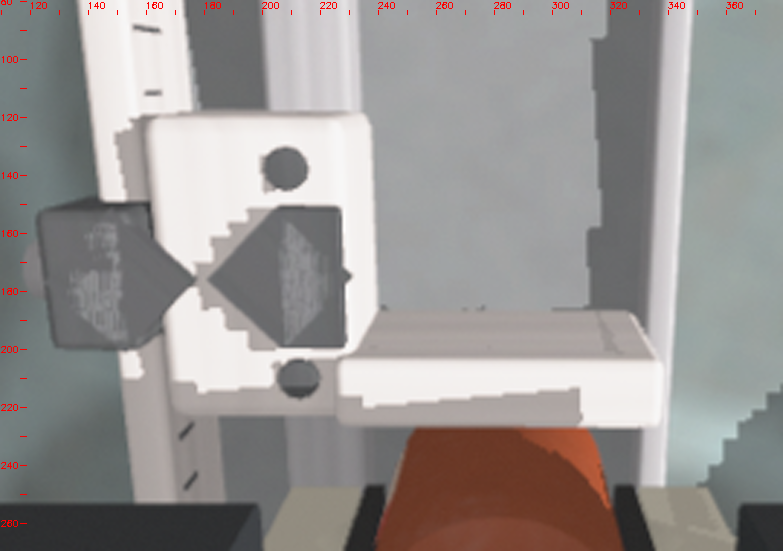

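Request:
{"name": "drive_tool", "arguments": {
  "moves": [
    [0, -0.003, 0, 0, 0, 0],
    [0, -0.005, 0, 0, 0, 0],
    [0, -0.005, 0, 0, 0, 0]
  ]
}}

```text
clock: 17.8
tool_pos: [0.4661, -0.0433, 0.0399]
orientation: [-180.0, 0.1, 174.6]
force: [-0.0, -0.1, -1.1]
opening: 0.0407
```

Request:
{"name": "drive_tool", "arguments": {
  "moves": [
    [0, -0.003, 0, 0, 0, 0],
    [0, -0.003, 0, 0, 0, 0],
    [0, -0.003, 0, 0, 0, 0]
  ]
}}

```text
clock: 18.1
tool_pos: [0.4661, -0.0438, 0.0399]
orientation: [-179.9, 0.1, 174.6]
force: [0.6, -0.5, -1.1]
opening: 0.0408
```

Request:
{"name": "drive_tool", "arguments": {
  "moves": [
    [0, -0.003, 0, 0, 0, 0],
    [0, -0.003, 0, 0, 0, 0],
    [0, -0.003, 0, 0, 0, 0]
  ]
}}

```text
clock: 18.4
tool_pos: [0.466, -0.0443, 0.0399]
orientation: [-180.0, 0.1, 174.6]
force: [-0.7, -0.6, -1.0]
opening: 0.0409
```

Request:
{"name": "drive_tool", "arguments": {
  "moves": [
    [0, -0.003, 0, 0, 0, 0],
    [0, -0.003, 0, 0, 0, 0],
    [0, -0.003, 0, 0, 0, 0]
  ]
}}

```text
clock: 18.7
tool_pos: [0.4659, -0.0447, 0.0399]
orientation: [-179.9, 0.1, 174.6]
force: [-0.4, -0.2, 0.1]
opening: 0.0405
```

Request:
{"name": "drive_tool", "arguments": {
  "moves": [
    [0, -0.003, 0, 0, 0, 0],
    [0, -0.003, 0, 0, 0, 0],
    [0, -0.003, 0, 0, 0, 0]
  ]
}}

```text
clock: 19.0
tool_pos: [0.4659, -0.0452, 0.0399]
orientation: [-179.9, 0.1, 174.6]
force: [-0.6, -0.1, -0.9]
opening: 0.0407
```

```bash
python3 - <<'E'
from h import *
s=snap('wrist','w21'); print(J(sensors.get_obs()['tool_pos']),sensors.get_obs()['force'])
crop('w21',110,80,380,270,2.9,'c19')
E
```

```text
[-0.01687957  0.05382721] [-0.38753773  0.02307382 -0.15528433]
```

View pics/c19.png

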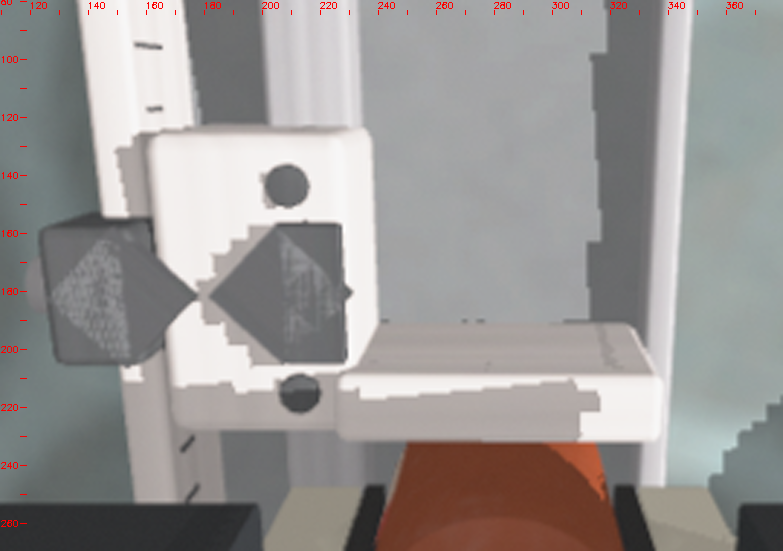

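Request:
{"name": "drive_tool", "arguments": {
  "moves": [
    [0, -0.003, 0, 0, 0, 0],
    [0, -0.003, 0, 0, 0, 0],
    [0, -0.003, 0, 0, 0, 0]
  ]
}}

```text
clock: 19.35
tool_pos: [0.4659, -0.0456, 0.0399]
orientation: [-180.0, 0.1, 174.6]
force: [0.4, -0.1, -0.9]
opening: 0.0409
```

Request:
{"name": "drive_tool", "arguments": {
  "moves": [
    [0, -0.003, 0, 0, 0, 0],
    [0, -0.003, 0, 0, 0, 0],
    [0, -0.003, 0, 0, 0, 0]
  ]
}}

```text
clock: 19.65
tool_pos: [0.4659, -0.0458, 0.0399]
orientation: [-180.0, 0.1, 174.6]
force: [-1.1, 4.4, -0.1]
opening: 0.0411
```

```bash
python3 - <<'E'
from h import *
s=load('w21')
print('face',J(ray(s,110+450/2.9-.5,80+440/2.9-.5,.05)),'ptrs',J(ray(s,110+207/2.9-.5,80+296/2.9-.5,.05)),J(ray(s,110+198/2.9-.5,80+296/2.9-.5,.05)))
o=sensors.get_obs();print(J(o['tool_pos']),o['force'])
E
```

```text
face [-0.00761481  0.03211041] ptrs [0.03042145 0.00798577] [0.03184294 0.00798977]
[-0.01682106  0.05323821] [-1.09382085  4.36162956 -0.14872663]
```

Request:
{"name": "drive_tool", "arguments": {
  "moves": [
    [0, 0, 0.004, 0, 0, 0],
    [0, 0, 0.008, 0, 0, 0],
    [0, 0, 0.012, 0, 0, 0],
    [0, 0, 0.012, 0, 0, 0]
  ]
}}

```text
clock: 20.05
tool_pos: [0.4663, -0.0457, 0.0382]
orientation: [-180.0, 0.2, 174.6]
force: [1.8, 2.5, 1.0]
opening: 0.041
```

Request:
{"name": "drive_tool", "arguments": {
  "moves": [
    [0, 0, 0.003, 0, 0, 0],
    [0, 0, 0.003, 0, 0, 0]
  ]
}}

```text
clock: 20.25
tool_pos: [0.4664, -0.0457, 0.0379]
orientation: [-180.0, 0.2, 174.6]
force: [-0.9, 1.6, 3.4]
opening: 0.0403
```

Request:
{"name": "drive_tool", "arguments": {
  "moves": [
    [0, 0, 0.002, 0, 0, 0],
    [0, 0, 0.002, 0, 0, 0]
  ]
}}

```text
clock: 20.45
tool_pos: [0.4664, -0.0457, 0.0379]
orientation: [-180.0, 0.2, 174.6]
force: [-2.1, 2.8, 6.2]
opening: 0.0412
```

```bash
python3 - <<'E'
from h import *
o=sensors.get_obs();print(J(o['tool_pos']),o['force'],o['tool_pos'])
s=snap('wrist','w22'); crop('w22',110,80,380,270,2.9,'c20')
E
```

```text
[-0.01636679  0.05331789] [-2.12755003  2.83091574  6.21020929] [ 0.46637388 -0.04574765  0.03786357]
```

View pics/c20.png

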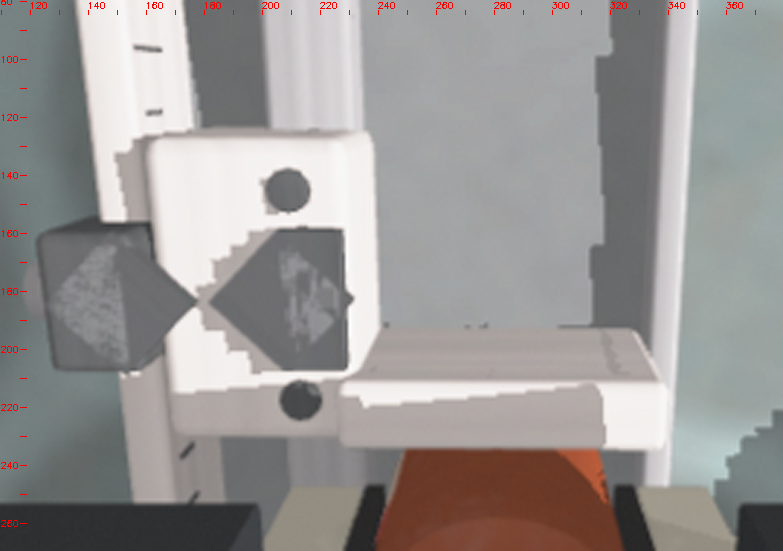

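Request:
{"name": "drive_tool", "arguments": {
  "moves": [
    [0, 0, 0, 0, 0, 0],
    [0, 0, 0, 0, 0, 0],
    [0, 0, 0, 0, 0, 0],
    [0, 0, 0, 0, 0, 0]
  ],
  "fingers": 0.27
}}

```text
clock: 20.9
tool_pos: [0.4662, -0.0459, 0.0377]
orientation: [-180.0, 0.2, 174.6]
force: [-0.0, 0.6, 0.6]
opening: 0.0555
```

```bash
python3 - <<'E'
from h import *
o=sensors.get_obs();print(J(o['tool_pos']),o['force'],o['tool_pos'],o['opening'])
s=snap('wrist','w23')
E
```

```text
[-0.01655051  0.05310778] [-0.03977693  0.55501506  0.59313619] [ 0.46617067 -0.04593898  0.0376968 ] 0.055461734250146416
```

View pics/w23.png

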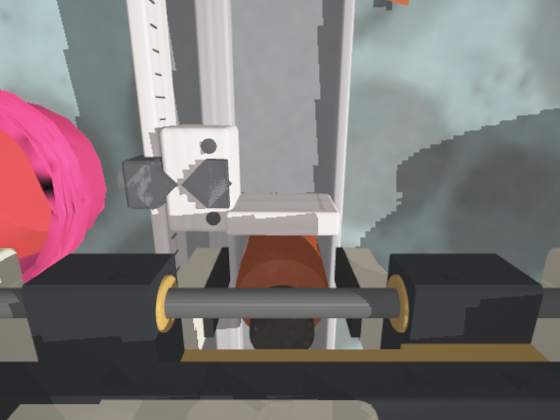

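Released, bottle upright. Retreat straight up.

Request:
{"name": "drive_tool", "arguments": {
  "moves": [
    [0, 0, -0.1, 0, 0, 0],
    [0, 0, -0.25, 0, 0, 0],
    [0, 0, -0.45, 0, 0, 0],
    [0, 0, -0.7, 0, 0, 0],
    [0, 0, -0.95, 0, 0, 0],
    [0, 0, -1, 0, 0, 0],
    [0, 0, -1, 0, 0, 0]
  ]
}}

```text
clock: 21.65
tool_pos: [0.4666, -0.0455, 0.1891]
orientation: [180.0, 0.3, 174.6]
force: [0.2, 0.1, 0.3]
opening: 0.0558
```

Request:
{"name": "drive_tool", "arguments": {
  "moves": [
    [0, 0.3, 0, 0, 0, 0],
    [0, 0.6, 0, 0, 0, 0],
    [0, 0.6, 0, 0, 0, 0],
    [0, 0.6, 0, 0, 0, 0]
  ]
}}

```text
clock: 22.05
tool_pos: [0.4742, 0.0446, 0.1875]
orientation: [-180.0, 0.2, 174.7]
force: [-0.7, -1.1, -0.3]
opening: 0.0557
```

```bash
python3 - <<'E'
from h import *
s=snap('wrist','w24');crop('w24',120,60,420,285,2.6,'c21')
s=snap('scene','s4');crop('s4',220,190,330,290,7,'c22')
o=sensors.get_obs();print(o['tool_pos'],o['clock'])
E
```

```text
[0.47432923 0.04343757 0.18797571] 22.15
```

View pics/c21.png

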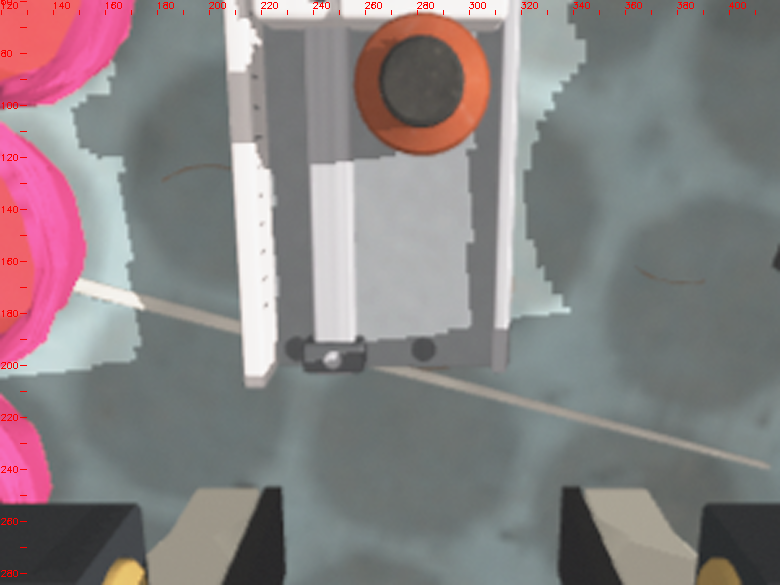

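View pics/c22.png

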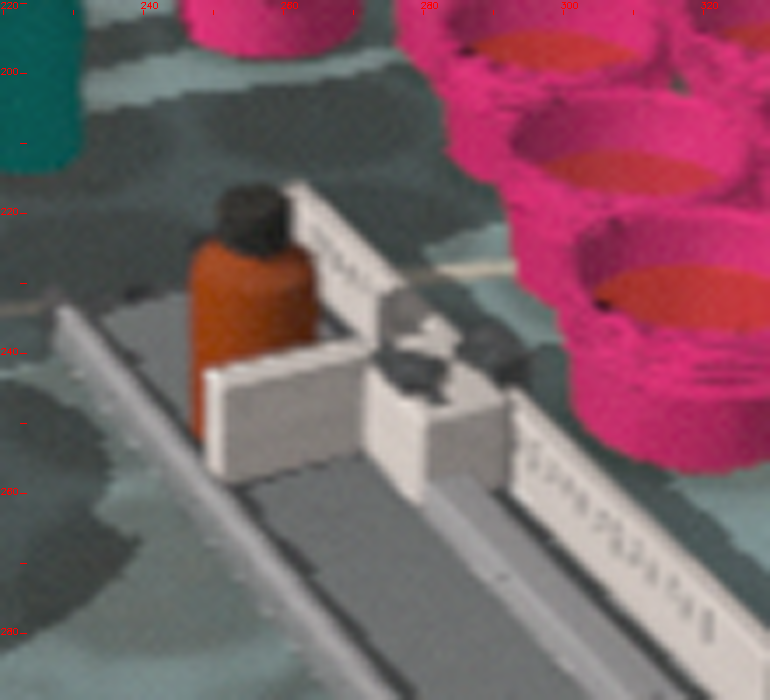

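Request:
{"name": "drive_tool", "arguments": {
  "moves": [
    [0, -0.2, 0, 0, 0, 0],
    [0, -0.2, 0, 0, 0, 0],
    [0, -0.2, 0, 0, 0, 0],
    [0, -0.2, 0, 0, 0, 0]
  ]
}}

```text
clock: 22.55
tool_pos: [0.4715, 0.0131, 0.1878]
orientation: [-180.0, 0.2, 174.5]
force: [-0.2, 0.9, 0.0]
opening: 0.0557
```

```bash
python3 - <<'E'
from h import *
s=snap('wrist','w25');crop('w25',190,50,340,190,5,'c23')
R=np.array(s['R']);print(J(-R.T@s['t']))
E
```

```text
[-0.01662309  0.03428536]
```

View pics/c23.png

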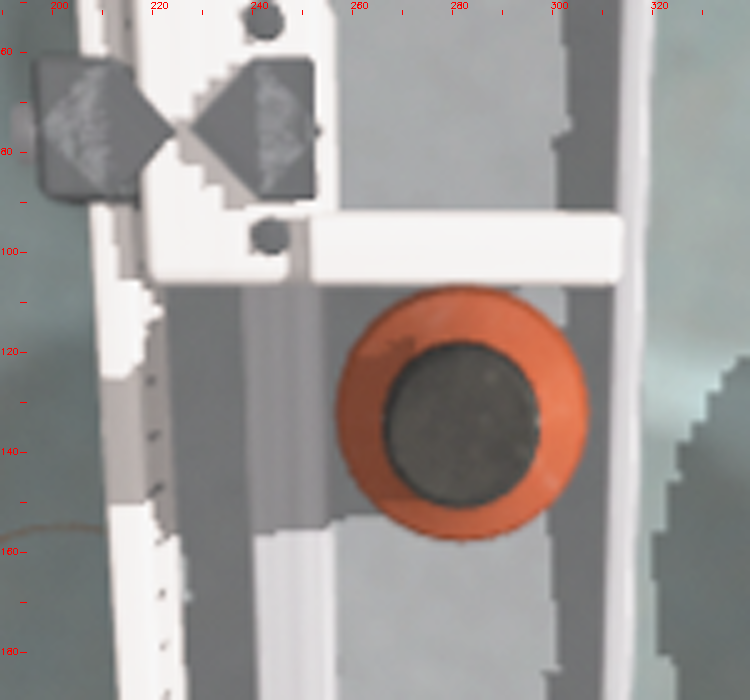

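```bash
python3 - <<'E'
from h import *
crop('w25',255,95,315,125,13,'c24')
s=load('w25'); p=s['pixels'].astype(int)
for u in (276,279,282,285): print(u,[tuple(p[v,u]) for v in range(103,112)])
E
```

```text
276 [(np.int64(245), np.int64(243), np.int64(242)), (np.int64(245), np.int64(242), np.int64(242)), (np.int64(240), np.int64(235), np.int64(233)), (np.int64(207), np.int64(197), np.int64(193)), (np.int64(140), np.int64(118), np.int64(112)), (np.int64(119), np.int64(69), np.int64(55)), (np.int64(160), np.int64(88), np.int64(65)), (np.int64(180), np.int64(100), np.int64(74)), (np.int64(181), np.int64(99), np.int64(73))]
279 [(np.int64(245), np.int64(243), np.int64(242)), (np.int64(245), np.int64(242), np.int64(242)), (np.int64(240), np.int64(235), np.int64(233)), (np.int64(198), np.int64(180), np.int64(174)), (np.int64(138), np.int64(96), np.int64(84)), (np.int64(151), np.int64(83), np.int64(61)), (np.int64(181), np.int64(100), np.int64(74)), (np.int64(189), np.int64(105), np.int64(79)), (np.int64(188), np.int64(105), np.int64(81))]
282 [(np.int64(245), np.int64(243), np.int64(242)), (np.int64(245), np.int64(243), np.int64(242)), (np.int64(240), np.int64(235), np.int64(233)), (np.int64(197), np.int64(175), np.int64(169)), (np.int64(144), np.int64(94), np.int64(79)), (np.int64(169), np.int64(91), np.int64(64)), (np.int64(190), np.int64(102), np.int64(73)), (np.int64(194), np.int64(104), np.int64(74)), (np.int64(192), np.int64(102), np.int64(72))]
285 [(np.int64(245), np.int64(243), np.int64(242)), (np.int64(245), np.int64(243), np.int64(242)), (np.int64(240), np.int64(236), np.int64(234)), (np.int64(204), np.int64(185), np.int64(179)), (np.int64(155), np.int64(105), np.int64(91)), (np.int64(161), np.int64(82), np.int64(55)), (np.int64(190), np.int64(99), np.int64(70)), (np.int64(200), np.int64(104), np.int64(74)), (np.int64(200), np.int64(105), np.int64(74))]
```

View pics/c24.png

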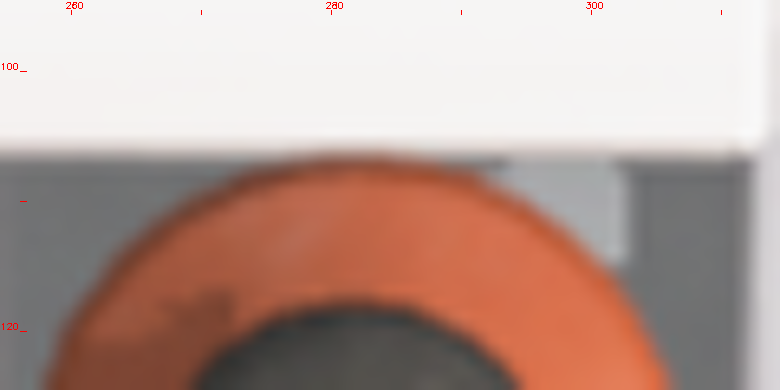

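No gap is visible between the bottle and the face, and the pointers line up. Handing in.

```bash
python3 -c "
from plant import ticket
print(ticket.close_job())"
```

```text
the job is handed in; nothing more can be done
None
```

I set up the jig and handed the job in at about 22.6 s of the 72 s allowed.

- **Stop:** I pushed it about 113 mm to the left with closed fingers, in shortening steps. It ended about 0.1–0.3 mm short of the mark and did not run past it.
- **Bottle:** I picked the amber bottle with the black cap, not the small white-capped one or the two turquoise look-alikes. It now stands upright in the channel, on the left of the stop. While lowering it I felt contact at 3–4 N, below the 8 N or so that moves the stop.

**Last checks:** The final wrist picture, taken almost straight above the contact, shows no visible gap between bottle and stop (about 0.2 mm or less). The pointer tips are level within about 0.2 px, so the stop did not shift. The gripper was clear of everything. I never touched the smaller bottle, cup or lid.

**One disagreement:** The alignment readings did not fully agree. A close view right after the push gave about 0.1 mm short. The next view, from higher up, gave 0.6–0.7 mm, or about 0.3 mm in a closer crop after correcting for the viewing angle.

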